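Put the feed rollers away in the bottom tray of the stack

TASK

The rubber feed rollers lying in the aluminium cradle belong in the grey bottom tray of the tray stack: lift off the yellow and the blue tray and set both down right way up on the bench, then lay every roller in its own groove of the grey tray, clear of the walls. Finally restack with the blue tray on the grey one and the yellow tray on top, seated level with walls and ends in line, and leave the other things on the bench where they are.

Things in the scene. Friction and masses are not known exactly. Their poses are not given: they have to be found in the camera images.
- roller_tray: Grey bottom tray of the stack with white V-supports, fixed. 104 mm (x) by 216 mm (y); front and back walls (x = 46..52 mm either side) 52 mm high, ends open but for 11 mm lips. Origin: centre of its underside, z up. Two combs, 6 mm wide at x = -24 and 24 mm, make four V grooves along x at y = -72, -24, 24, 72 mm. Between the combs the fingers have room down to the floor, 5 mm up.
- blue_tray: Blue tray, loose, 0.25 kg, 104 mm (x) by 216 mm (y); front and back walls (x = 46..52 mm either side) 52 mm high, ends open but for 11 mm lips. Origin: centre of the underside of its 5 mm floor, z up. Stacked, its floor rests on the walls below, origin 52 mm above the lower tray's; on the bare bench its origin is 6 mm up. Starts on the grey roller tray.
- yellow_tray: Yellow tray, loose, 0.25 kg, 104 mm (x) by 216 mm (y); front and back walls (x = 46..52 mm either side) 52 mm high, ends open but for 11 mm lips. Origin: centre of the underside of its 5 mm floor, z up. Stacked, its floor rests on the walls below, origin 52 mm above the lower tray's; on the bare bench its origin is 6 mm up. Starts on the blue tray.
- blue_rib (a point): Middle of the carrying rib of the blue tray, 30 mm above its origin: rib 14 mm thick across y, 60 mm long along x, from the floor to 42 mm above the origin. Grip it here, fingers closing along y; free 60 mm either side, then dividers 24 mm high.
- yellow_rib (a point): Middle of the carrying rib of the yellow tray, 30 mm above its origin: rib 14 mm thick across y, 60 mm long along x, from the floor to 42 mm above the origin. Grip it here, fingers closing along y; free 60 mm either side, then dividers 24 mm high.
- blue_bars (a point): Under the middle of the blue tray, at the level of its locating bars' undersides (6 mm below its origin): two round bars of radius 6 mm along y, 170 mm long, outer sides 42.5 mm either side of the middle. They drop between the walls below with 3.5 mm play each way in x; nothing locates the tray along y.
- yellow_bars (a point): Under the middle of the yellow tray, at the level of its locating bars' undersides (6 mm below its origin): two round bars of radius 6 mm along y, 170 mm long, outer sides 42.5 mm either side of the middle. They drop between the walls below with 3.5 mm play each way in x; nothing locates the tray along y.
- bench_cradle: Aluminium plate 90 mm (x) by 216 mm (y), 5 mm thick, no walls, fixed to the bench, with two steel combs and four V grooves like those of the roller tray (along x, at y = -72, -24, 24, 72 mm; seated roller axis 28.5 mm above its underside). Origin: centre of its underside. The rollers start in it, at most one a groove.
- groove0 (a point): Where the middle of a roller lies when seated in groove 0 of the roller tray (28.5 mm above its underside); axes as the roller tray: the groove runs along x. Flanks slope 30 degrees; V bottom 17 mm, ridges 31 mm above the tray's underside.
- groove1 (a point): Where the middle of a roller lies when seated in groove 1 of the roller tray (28.5 mm above its underside); axes as the roller tray: the groove runs along x. Flanks slope 30 degrees; V bottom 17 mm, ridges 31 mm above the tray's underside.
- groove2 (a point): Where the middle of a roller lies when seated in groove 2 of the roller tray (28.5 mm above its underside); axes as the roller tray: the groove runs along x. Flanks slope 30 degrees; V bottom 17 mm, ridges 31 mm above the tray's underside.
- groove3 (a point): Where the middle of a roller lies when seated in groove 3 of the roller tray (28.5 mm above its underside); axes as the roller tray: the groove runs along x. Flanks slope 30 degrees; V bottom 17 mm, ridges 31 mm above the tray's underside.
- roller0: Black rubber feed roller, 20 mm diameter, 70 mm long, with orange core ends and 4 mm steel journal stubs, 0.1 kg; may be absent. Origin in its middle on its axis, which is its x; y and z turn as it rolls. All rollers are alike.
- roller1: Black rubber feed roller, 20 mm diameter, 70 mm long, with orange core ends and 4 mm steel journal stubs, 0.1 kg; may be absent. Origin in its middle on its axis, which is its x; y and z turn as it rolls. All rollers are alike.
- roller2: Black rubber feed roller, 20 mm diameter, 70 mm long, with orange core ends and 4 mm steel journal stubs, 0.1 kg; may be absent. Origin in its middle on its axis, which is its x; y and z turn as it rolls. All rollers are alike.
- roller3: Black rubber feed roller, 20 mm diameter, 70 mm long, with orange core ends and 4 mm steel journal stubs, 0.1 kg; may be absent. Origin in its middle on its axis, which is its x; y and z turn as it rolls. All rollers are alike.
- hexkey_set: Bystander: blue folding hex-key set, 26x90x18 mm. Leave it alone.
- usb_stick: Bystander: red usb stick, 18x52x8 mm. Leave it alone.
- tape_1: Bystander: roll of black tape lying flat, 62x60x19 mm. Leave it alone.
- solder_spool: Bystander: small spool with green flanges, 55x55x40 mm. Leave it alone.

How it is judged:
On the way, in this order (a step that is already met when the one before it is completed fails the run):
1. the yellow and the blue tray are off the stack, set down upright, let go and at rest (horizontal distance between each of yellow_tray, blue_tray and roller_tray above 0.1 m and height (world z) of each of yellow_tray, blue_tray below 0.075 m and angle between each of yellow_tray, blue_tray's own z axis and vertical below 0.2 rad and linear speed of each of yellow_tray, blue_tray below 0.03 m/s and contact force between each of yellow_tray, blue_tray and the fingers below 0.3 N), for 0.2 s.
2. every roller lies in its own groove of the grey tray, let go ((distance between roller0 and groove0 below 0.012 m or distance between roller0 and groove1 below 0.012 m or distance between roller0 and groove2 below 0.012 m or distance between roller0 and groove3 below 0.012 m) and angle between the x axis of each of roller0, roller1, roller2, roller3 and the x axis of roller_tray, either way round below 0.12 rad and linear speed of each of roller0, roller1, roller2, roller3 below 0.03 m/s and (distance between roller1 and groove0 below 0.012 m or distance between roller1 and groove1 below 0.012 m or distance between roller1 and groove2 below 0.012 m or distance between roller1 and groove3 below 0.012 m) and (distance between roller2 and groove0 below 0.012 m or distance between roller2 and groove1 below 0.012 m or distance between roller2 and groove2 below 0.012 m or distance between roller2 and groove3 below 0.012 m) and (distance between roller3 and groove0 below 0.012 m or distance between roller3 and groove1 below 0.012 m or distance between roller3 and groove2 below 0.012 m or distance between roller3 and groove3 below 0.012 m) and contact force between each of roller0, roller1, roller2, roller3 and the fingers below 0.3 N), for 0.2 s.
3. the blue tray is back on the grey tray, seated (x of blue_tray in the frame of roller_tray between -0.006 and 0.006 m and y of blue_tray in the frame of roller_tray between -0.012 and 0.012 m and z of blue_tray in the frame of roller_tray between 0.049 and 0.055 m and angle between the x axis of blue_tray and the x axis of roller_tray, either way round below 0.12 rad and angle between blue_tray's own z axis and vertical below 0.06 rad and linear speed of blue_tray below 0.02 m/s), for 0.2 s.
At the end, for the whole second after the job is handed in: Every roller rests in a groove of the grey tray, within 12 mm of its middle; blue rests on grey and yellow on blue, each origin 49 to 55 mm above, within 6 mm in x, 12 mm in y, 0.12 rad in yaw of the one below, tilt under 0.06 rad; all let go and at rest (all of step 2 and all of step 3 and x of yellow_tray in the frame of blue_tray between -0.006 and 0.006 m and y of yellow_tray in the frame of blue_tray between -0.012 and 0.012 m and z of yellow_tray in the frame of blue_tray between 0.049 and 0.055 m and angle between the x axis of yellow_tray and the x axis of blue_tray, either way round below 0.12 rad and angle between yellow_tray's own z axis and vertical below 0.06 rad and linear speed of yellow_tray below 0.02 m/s and contact force between each of blue_tray, yellow_tray and the fingers below 0.3 N); the robot touches nothing.
It fails at once if the hexkey set is pushed more than 60 mm away (distance of hexkey_set from where it was at the start of the episode above 0.06 m).
It fails at once if the usb stick is pushed more than 60 mm away (distance of usb_stick from where it was at the start of the episode above 0.06 m).
It fails at once if the tape is pushed more than 60 mm away (distance of tape_1 from where it was at the start of the episode above 0.06 m).
It fails at once if the solder spool is pushed more than 60 mm away (distance of solder_spool from where it was at the start of the episode above 0.06 m).
Of roller0, roller1, roller2, roller3 only 2 to 4 are there at a start; the rules pass over those that are not, and their reading is None.
At some moment in a run one of blue_tray, yellow_tray may be knocked a few centimetres aside while the robot is not near it.
Once in a run the grip may slacken for a moment while it holds something.
It also fails if it takes over 210 s, if anything falls off the work surface, if the arm or the gripper's body presses on something with over 40 N, if the wrist force passes 120 N, or if a joint passes its speed limit or range.

ROBOT

A 6-joint arm with a two-finger parallel gripper is mounted at the origin on a cart in front of the work surface, level with it; the furniture and walls round the work are solid. World frame = base frame: x ahead of the robot, y to its left, z up, the work surface at z = 0. Lengths are in m, angles in rad, forces in N, time in s.
With the tool pointing down it reaches from about 0.375 to 0.9 m from the base axis. Payload 3.1 kg.
Tool frame: the origin (TCP) lies between the finger pads; the fingertips stand robot.finger_overhang ahead of it and the grasp point (between the pads) lies 3 mm ahead of it (robot.finger_overhang is the distance from the TCP to the fingertips, in m); z points along the fingers, y is the line along which they close (so a half turn about z gives the same grasp; the last joint's range is limited). The gripper opens to 87 mm and grips with 3 to 60 N. Pads are 19 mm wide; open, the fingers measure 117 mm over their backs; the gripper's body (75 mm by 190 mm) begins 51 mm behind the grasp point.
Start: joints at [0.993, 0.527, 1.433, -0, 1.181, -0.178], TCP at [0.243, 0.576, 0.245] pointing down, gripper open.
Joint ranges: [-3.08, 3.08], [-0.75, 2.2], [0.22, 2.44], [-1.43, 4.57], [0, 2.65], [-2.85, 2.85]. Speed limits (rad/s): [2.79, 2.79, 3.14, 3.14, 3.14, 3.14].

INTERFACE

Orientations are given as a unit quaternion [x, y, z, w].
In Python, from rig import get_obs, vision, hand_in, nets, robot gives the robot as it stands.
- The arm moves only by the tool apply_moves, never from a script. Its argument "series" is a list of rows, each an object with "offset": the shift along the world's x, y, z in cm, a list of three; "rot": the turn, a rotation vector about the world's x, y, z in degrees, a list of three. A call has 1 to 20 rows; each row is the pose to reach, as a shift and turn from the pose commanded when the call began; what a row does not reach only later rows make up. A row lasts 1/10 s, in which the tool goes at most 50 mm and 8.59 degrees, less where a joint would pass 70% of its speed; a pose out of reach is approached as far as the arm can. A call with a gripper value outside its range is refused whole. "hand" is the opening, from 0 (shut) to 1 (fully open), set as the call begins (left out, the last holds). The fingers move at their own pace and stop on an object; "newtons" is the grip in N (left out, the last holds). Time passes only in rows, so rows that repeat a pose let the fingers close. It gives the time, the measured TCP pose, the force, the opening and the grip force at its end, in the units of the state.
- get_obs(): the state, without advancing time (a new reading comes with each control period).
- vision.camera(name): name is "side" or "top"; returns the picture (420x560x3 uint8, red, green, blue); there is no depth.
- vision.calibration(name): a dict with "K" (3x3 intrinsics, pixels), "R" (3x3) and "t" (3): a world point X has camera coordinates R X + t. Camera axes: x right, y down, z forward; pixel columns grow to the right and rows downward; lengths in m; the calibration is good to about 2 mm. A picture is of the moment at which its call begins. calibration takes no time and is no camera call.
- hand_in(): hands the job in; it is judged then, once.
Trained networks look in the newest picture that a camera, given by its name, has taken for a name from the list of things; names that differ only in an ending like _2 or _b are one class to them, and where a whole thing is asked for, a point or a joint stands for the part that bears it (a point fixed in the world has none). Each returns a list of dicts, best first, with "conf" (0 to 1); they miss things now and then, are a little off and sometimes report something else, mostly with a low value. They report only what shows in the picture. A call takes as long as a camera call.
- nets.search_frame(camera, query): "centre" ([x, y, z] in m, in world coordinates, good to about 4 mm: the middle of the surface that is visible of it).
- nets.spot_point(camera, query): "centre" ([x, y, z] in m, in world coordinates, good to about 4 mm: a listed point, or the origin of a listed thing).
The state is a dict: "time": time; "q": joint angles; "joint_velocities": joint speeds; "joint_torque": joint torques, N m; "position": TCP position; "tool_rot": TCP orientation; "ft_force": force on the tool from outside, world axes, zero at the start; "moment": the same for the moment, N m; "grip_width": finger opening in m; "grip_force": force on a finger pad.
Only numpy, scipy, OpenCV 4.12 (cv2) and the standard library are available. Lean on these libraries where they do the work, as an engineer would, in place of code of your own. Each camera call takes 0.05 s, during which the arm holds its last target. There are 200 camera calls.

## Working session

There is one attempt and no reset: what is moved stays moved. The work goes in short steps, Python scripts to look and compute and a tool call to move; the robot and the scene stay as the last step left them, time stands still between calls to the robot, and variables do not carry over. Pictures are saved under pics/ and viewed, at most 14 in all, crops included, and the job is handed in when it is done.

Besides the shell and the picture viewer there is one more tool, called after "Request:" as name([rows], argument=value, ...), one row to a line, values as JSON. apply_moves: Moves the arm, as the interface text tells. Its arguments: {"type":"object","properties":{"series":{"type":"array"},"hand":{"type":"number"},"newtons":{"type":"number"}},"required":["series"]}

```bash
mkdir -p pics; ls; python3 - <<'E'
from rig import get_obs, vision, nets, robot
import cv2
print(get_obs()); print(robot.finger_overhang)
for c in ["top","side"]:
    im=vision.camera(c); cv2.imwrite(f"pics/{c}0.png",im[:,:,::-1])
    k=vision.calibration(c); print(c,(-k["R"].T@k["t"]).round(3),k["K"][0,0])
    for q in ["roller_tray","blue_tray","yellow_tray","blue_rib","yellow_rib","bench_cradle","roller0","groove0","groove3","hexkey_set","usb_stick","tape_1","solder_spool"]:
        print(q,[(r["centre"] if isinstance(r["centre"],list) else [round(float(v),3) for v in r["centre"]],round(r["conf"],2)) for r in nets.spot_point(c,q)][:5])
E
```

```text
pics
{'time': 0.0, 'q': array([ 9.92500264e-01,  5.28457735e-01,  1.43391299e+00, -3.13845211e-05,
        1.18141371e+00, -1.78492207e-01]), 'joint_velocities': array([ 3.25227983e-04,  1.49533609e-03,  2.79320226e-05, -1.31696286e-04,
       -4.31919205e-04,  6.14997712e-04]), 'joint_torque': array([-6.28176508e-05, -4.40054119e+01, -1.76591939e+01,  6.32535364e-02,
        5.83494070e-02, -1.85092749e-04]), 'position': array([0.24286164, 0.57512657, 0.24357338]), 'tool_rot': array([ 1.98567239e-01,  9.80086654e-01, -1.02372807e-03, -3.91369275e-04]), 'ft_force': array([-0.05549556,  1.14690433, -0.34710823]), 'moment': array([ 0.01790364, -0.04540632,  0.01482511]), 'grip_force': 0.0, 'grip_width': 0.08712508907947525}
0.022
top [0.348 0.009 1.43 ] 502.6388621303108
roller_tray []
blue_tray []
yellow_tray [([0.4517, -0.3442, 0.1043], 0.71), ([0.5191, 0.3068, 0.0282], 0.64)]
blue_rib []
yellow_rib [([0.4525, -0.3484, 0.1347], 0.63)]
bench_cradle [([0.516, 0.3287, 0.0042], 0.64)]
roller0 [([0.5173, 0.3036, 0.0291], 0.57), ([0.5125, 0.3533, 0.0269], 0.56), ([0.5243, 0.255, 0.03], 0.5
[... 626 characters left out ...]
9)]
blue_rib []
yellow_rib [([0.4499, -0.3439, 0.1322], 0.84)]
bench_cradle [([0.5109, 0.3301, -0.0018], 0.63)]
roller0 [([0.5093, 0.3508, 0.0273], 0.63), ([0.496, 0.3962, 0.0281], 0.58), ([0.5218, 0.2576, 0.0289], 0.5)]
groove0 [([0.4617, -0.2757, 0.0276], 0.89), ([0.4517, -0.3231, 0.0305], 0.83), ([0.4565, -0.3443, -0.0018], 0.74)]
groove3 [([0.4617, -0.2757, 0.0276], 0.89), ([0.4517, -0.3231, 0.0305], 0.83), ([0.4565, -0.3443, -0.0018], 0.74)]
hexkey_set [([0.3309, 0.3215, -0.002], 0.82), ([0.6483, 0.2442, 0.0021], 0.7)]
usb_stick [([0.3264, -0.2897, -0.0011], 0.63)]
tape_1 [([0.6486, -0.2062, -0.0002], 0.77), ([0.6481, 0.244, 0.0054], 0.74)]
solder_spool [([0.6495, 0.2436, 0.002], 0.66)]
```

View pics/top0.png

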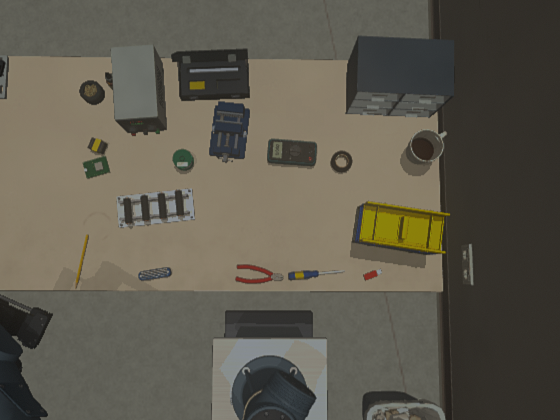

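View pics/side0.png

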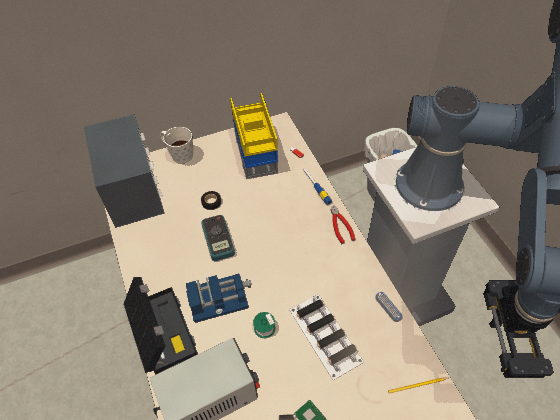

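The top view shows the yellow-over-blue stack at about (402,228), yawed roughly -8°. Four rollers lie in the cradle at about (157,207). The bench is free around columns 200–350 and rows 175–262. Next I'll fit the poses more closely with a silhouette fit.

```bash
cat > h.py <<'E'
from rig import get_obs, vision, nets, hand_in
import numpy as np, cv2
from scipy.optimize import minimize
CAL={c:vision.calibration(c) for c in("top","side")}
def proj(c,X):
    k=CAL[c]; p=(np.asarray(X)@k["R"].T+k["t"])@k["K"].T; return p[:,:2]/p[:,2:]
def ground(c,u,v,z=0.):
    k=CAL[c]; d=k["R"].T@np.linalg.solve(k["K"],[u,v,1.]); o=-k["R"].T@k["t"]; return (o+d*(z-o[2])/d[2]).round(3)
def box(x0,x1,y0,y1,z0,z1): return np.array([[x,y,z] for x in(x0,x1) for y in(y0,y1) for z in(z0,z1)])
TRAY=[box(-.052,-.046,-.108,.108,0,.052),box(.046,.052,-.108,.108,0,.052),box(-.052,.052,-.108,.108,0,.005),
 box(-.052,.052,-.108,-.104,0,.011),box(-.052,.052,.104,.108,0,.011),box(-.03,.03,-.007,.007,0,.042)]
HUE={"yellow":((22,110,60),(35,255,255)),"blue":((105,110,40),(125,255,255))}
def mask(im,col):
    return cv2.inRange(cv2.cvtColor(im,cv2.COLOR_RGB2HSV),*HUE[col])
def sil(c,p,z,S=4):
    m=np.zeros((420*S,560*S),np.uint8); co,s=np.cos(p[2]),np.sin(p[2]); R=np.array([[co,-s,0],[s,co,0],[0,0,1]])
    for b in TRAY:
        cv2.fillConvexPoly(m,cv2.convexHull(np.round((proj(c,b@R.T+[p[0],p[1],z])+.5)*S).astype(np.int32)),255)
    return cv2.resize(m,(560,420),interpolation=cv2.INTER_AREA)/255.
def fit(col,guess,z,cams=("top","side"),ims=None):
    out=[]
    for c in cams:
        im=(ims or {}).get(c); im=vision.camera(c) if im is None else im
        m=mask(im,col)/255.; roi=cv2.dilate((sil(c,guess,z)>0).astype(np.uint8),np.ones((45,45))); m=m*roi
        f=lambda d:np.abs(sil(c,np.add(guess,d*[1,1,3]),z)-m).sum()/m.sum()
        best=min((minimize(f,np.zeros(3),method="Nelder-Mead",options=dict(initial_simplex=np.vstack([[0,0,0],s*.02*np.eye(3)]),xatol=1e-4,fatol=1e-4)) for s in(1,-1)),key=lambda r:r.fun)
        q=np.add(guess,best.x*[1,1,3]); out.append(q); print(col,c,q[:2].round(4),"yaw",np.degrees(q[2]).round(2),"err",round(best.fun,3))
    return np.mean(out,0)
E
python3 - <<'E'
from h import *
im={c:cv2.imread(f"pics/{c}0.png")[:,:,::-1].copy() for c in("top","side")}
print(fit("yellow",[.45,-.346,-.14],.104,ims=im))
for n,u,v in [("vise",210,160),("vise",245,160),("mm",267,165),("mm",318,166),("pliers",237,265),("pl",270,264),("scr",305,270),("tape",342,172),("usb",372,270),("spool",183,170),("cradleR",194,222),("plier b",283,278)]: print(n,ground("top",u,v))
# roller centres by darkness along the cradle
g=cv2.cvtColor(im["top"],cv2.COLOR_RGB2GRAY)
m=np.zeros_like(g); m[185:235,112:200]=(g[185:235,112:200]<75)*255
n,l,s,ce=cv2.connectedComponentsWithStats(m)
for i in range(1,n):
    if s[i,4]>60: print(s[i],ce[i].round(1),ground("top",*ce[i],.033),cv2.minAreaRect(np.argwhere(l==i)[:,::-1].astype(np.float32)))
E
```

```text
yellow top [ 0.4517 -0.3474] yaw -8.22 err 0.028
yellow side [ 0.4529 -0.3473] yaw -8.48 err 0.038
[ 0.45229899 -0.34737482 -0.14576485]
vise [0.653 0.174 0.   ]
vise [0.654 0.073 0.   ]
mm [0.64  0.009 0.   ]
mm [ 0.638 -0.138  0.   ]
pliers [0.352 0.092 0.   ]
pl [ 0.355 -0.001  0.   ]
scr [ 0.339 -0.1    0.   ]
tape [ 0.621 -0.208  0.   ]
usb [ 0.34  -0.291  0.   ]
spool [0.623 0.251 0.   ]
cradleR [0.473 0.216 0.   ]
plier b [ 0.316 -0.038  0.   ]
[169 190  15  26 191] [178.7 203.3] [0.523 0.255 0.033] ((176.0, 202.5), (25.0, 14.0), 90.0)
[158 193   9  26 189] [161.9 205.9] [0.515 0.302 0.033] ((161.96905517578125, 205.535400390625), (25.2772216796875, 7.450128078460693), 86.18592071533203)
[140 195  10  26 187] [144.8 208. ] [0.509 0.349 0.033] ((144.50762939453125, 207.60658264160156), (25.22145652770996, 8.05091667175293), 85.91438293457031)
[122 198  18  26 201] [128.1 210.4] [0.502 0.395 0.033] ((130.45904541015625, 210.15187072753906), (25.412967681884766, 15.130941390991211), 83.2901611328125)
```

Request:
apply_moves([
  {"offset":[25.7,-27.6,1.5],"rot":[0,0,7]},
  {"offset":[25.7,-27.6,1.5],"rot":[0,0,7]},
  {"offset":[25.7,-27.6,1.5],"rot":[0,0,7]},
  {"offset":[25.7,-27.6,1.5],"rot":[0,0,7]},
  {"offset":[25.7,-27.6,1.5],"rot":[0,0,7]},
  {"offset":[25.7,-27.6,1.5],"rot":[0,0,7]},
  {"offset":[25.7,-27.6,1.5],"rot":[0,0,7]},
  {"offset":[25.7,-27.6,1.5],"rot":[0,0,7]},
  {"offset":[20.9,-92.2,0],"rot":[0,0,14.5]},
  {"offset":[20.9,-92.2,0],"rot":[0,0,14.5]},
  {"offset":[20.9,-92.2,0],"rot":[0,0,14.5]},
  {"offset":[20.9,-92.2,0],"rot":[0,0,14.5]},
  {"offset":[20.9,-92.2,0],"rot":[0,0,14.5]},
  {"offset":[20.9,-92.2,0],"rot":[0,0,14.5]},
  {"offset":[20.9,-92.2,0],"rot":[0,0,14.5]},
  {"offset":[20.9,-92.2,0],"rot":[0,0,14.5]},
  {"offset":[20.9,-92.2,0],"rot":[0,0,14.5]},
  {"offset":[20.9,-92.2,0],"rot":[0,0,14.5]},
  {"offset":[20.9,-92.2,0],"rot":[0,0,14.5]},
  {"offset":[20.9,-92.2,0],"rot":[0,0,14.5]},
], hand=0.6, newtons=40)

```text
time: 3.4
position: [0.4553, -0.3007, 0.2458]
tool_rot: [0.074, 0.997, -0.0, 0.0]
ft_force: [0.2, 1.1, -0.2]
grip_width: 0.0523
grip_force: 0.0
```

Request:
apply_moves([
  {"offset":[-0.3,-4.6,0],"rot":[0,0,0.2]},
  {"offset":[-0.3,-4.6,0],"rot":[0,0,0.2]},
  {"offset":[-0.3,-4.6,0],"rot":[0,0,0.2]},
  {"offset":[-0.3,-4.6,0],"rot":[0,0,0.2]},
  {"offset":[-0.3,-4.6,0],"rot":[0,0,0.2]},
])

```text
time: 3.9
position: [0.4529, -0.3427, 0.2457]
tool_rot: [0.071, 0.998, 0.0, -0.0]
ft_force: [0.1, -0.3, -0.9]
grip_width: 0.0519
grip_force: 0.0
```

```bash
cat >> h.py <<'E'
def yaw(o=None):
    q=(o or get_obs())["tool_rot"]; return np.degrees(2*np.arctan2(q[1],q[0]))-90
def st():
    o=get_obs(); print(round(o["time"],2),o["position"].round(4),"yaw",round(yaw(o),2),"F",o["ft_force"].round(1),"w",round(o["grip_width"],4),"g",round(o["grip_force"],1))
E
python3 -c "
from h import *
st()"
```

```text
3.9 [ 0.4529 -0.3427  0.2457] yaw 81.9 F [ 0.1 -0.3 -0.9] w 0.0519 g 0.0
```

Request:
apply_moves([
  {"offset":[0,-0.4,-5],"rot":[0,0,-0.2]},
  {"offset":[0,-0.4,-8],"rot":[0,0,-0.2]},
  {"offset":[0,-0.4,-10],"rot":[0,0,-0.2]},
  {"offset":[0,-0.4,-10.9],"rot":[0,0,-0.2]},
  {"offset":[0,-0.4,-10.9],"rot":[0,0,-0.2]},
  {"offset":[0,-0.4,-10.9],"rot":[0,0,-0.2]},
])

```text
time: 4.5
position: [0.4535, -0.3485, 0.1376]
tool_rot: [0.073, 0.997, -0.001, 0.001]
ft_force: [0.3, -0.2, 0.4]
grip_width: 0.0523
grip_force: 0.0
```

Request:
apply_moves([
  {"offset":[0,0,0],"rot":[0,0,0]},
  {"offset":[0,0,0],"rot":[0,0,0]},
  {"offset":[0,0,0],"rot":[0,0,0]},
  {"offset":[0,0,0],"rot":[0,0,0]},
  {"offset":[0,0,0],"rot":[0,0,0]},
  {"offset":[0,0,0],"rot":[0,0,0]},
], hand=0, newtons=40)

```text
time: 5.1
position: [0.4527, -0.348, 0.1368]
tool_rot: [0.074, 0.997, 0.001, -0.0]
ft_force: [-0.0, 1.8, 3.8]
grip_width: 0.0134
grip_force: 40.0
```

```bash
sed -i 's/)-90$/)-180/' h.py; python3 -c "
from h import *
st()"
```

```text
5.1 [ 0.4527 -0.348   0.1368] yaw -8.44 F [-0.   1.8  3.8] w 0.0134 g 40.0
```

Request:
apply_moves([
  {"offset":[0,0,1.5],"rot":[0,0,0]},
  {"offset":[0,0,3.5],"rot":[0,0,0]},
  {"offset":[0,0,6],"rot":[0,0,0]},
  {"offset":[0,0,8],"rot":[0,0,0]},
  {"offset":[0.3,3,8],"rot":[0,0,-4]},
  {"offset":[0.6,6.5,8],"rot":[0,0,-10]},
  {"offset":[1,10,8],"rot":[0,0,-17]},
  {"offset":[1.3,14,8],"rot":[0,0,-24]},
  {"offset":[1.6,18,8],"rot":[0,0,-31]},
  {"offset":[2,22,8],"rot":[0,0,-38]},
  {"offset":[2.3,26,8],"rot":[0,0,-45]},
  {"offset":[2.6,30,8],"rot":[0,0,-52]},
  {"offset":[3,34,8],"rot":[0,0,-59]},
  {"offset":[3.3,38,8],"rot":[0,0,-66]},
  {"offset":[3.6,41,8],"rot":[0,0,-73]},
  {"offset":[3.7,42.8,8],"rot":[0,0,-79]},
  {"offset":[3.7,42.8,8],"rot":[0,0,-81.6]},
  {"offset":[3.7,42.8,8],"rot":[0,0,-81.6]},
  {"offset":[3.7,42.8,8],"rot":[0,0,-81.6]},
])

```text
time: 7.0
position: [0.4895, 0.0794, 0.2163]
tool_rot: [0.707, 0.707, -0.0, -0.0]
ft_force: [1.0, 0.7, -2.2]
grip_width: 0.0138
grip_force: 40.0
```

```bash
python3 -c "
from h import *
st()
fit('yellow',[.49,.08,-1.57],.186)
fit('blue',[.4525,-.3475,-.146],.052)
"
```

```text
7.0 [0.4895 0.0794 0.2163] yaw -89.94 F [ 1.   0.7 -2.2] w 0.0138 g 40.0
yellow top [0.4902 0.0818] yaw -89.48 err 16.158
yellow side [0.4923 0.0823] yaw -90.0 err 0.515
blue top [ 0.4524 -0.3468] yaw -9.45 err 0.193
blue side [ 0.453  -0.3471] yaw -8.92 err 0.039
```

Request:
apply_moves([
  {"offset":[0,0,-4],"rot":[0,0,0]},
  {"offset":[0,0,-8],"rot":[0,0,0]},
  {"offset":[0,0,-12],"rot":[0,0,0]},
  {"offset":[0,0,-15],"rot":[0,0,0]},
  {"offset":[0,0,-16.5],"rot":[0,0,0]},
  {"offset":[0,0,-17.2],"rot":[0,0,0]},
  {"offset":[0,0,-17.5],"rot":[0,0,0]},
  {"offset":[0,0,-17.7],"rot":[0,0,0]},
  {"offset":[0,0,-17.7],"rot":[0,0,0]},
  {"offset":[0,0,-17.7],"rot":[0,0,0]},
])

```text
time: 8.2
position: [0.4904, 0.0795, 0.0405]
tool_rot: [0.707, 0.707, 0.001, 0.001]
ft_force: [-0.1, 1.0, -2.3]
grip_width: 0.0137
grip_force: 40.0
```

Request:
apply_moves([
  {"offset":[0,0,0],"rot":[0,0,0]},
  {"offset":[0,0,0],"rot":[0,0,0]},
  {"offset":[0,0,0],"rot":[0,0,0]},
  {"offset":[0,0,3],"rot":[0,0,0]},
  {"offset":[0,0,7],"rot":[0,0,0]},
  {"offset":[0,0,11],"rot":[0,0,0]},
  {"offset":[0,0,15],"rot":[0,0,0]},
], hand=0.6)

```text
time: 8.9
position: [0.4894, 0.0795, 0.1912]
tool_rot: [0.707, 0.707, -0.0, -0.0]
ft_force: [1.0, -0.4, 0.5]
grip_width: 0.0514
grip_force: 0.0
```

Request:
apply_moves([
  {"offset":[-0.6,-5,0],"rot":[0,0,8]},
  {"offset":[-1,-10,0],"rot":[0,0,16]},
  {"offset":[-1.4,-15,0],"rot":[0,0,24]},
  {"offset":[-1.8,-20,0],"rot":[0,0,32]},
  {"offset":[-2.2,-25,0],"rot":[0,0,40]},
  {"offset":[-2.6,-30,0],"rot":[0,0,48]},
  {"offset":[-3,-34,0],"rot":[0,0,56]},
  {"offset":[-3.3,-38,0],"rot":[0,0,64]},
  {"offset":[-3.6,-41,0],"rot":[0,0,72]},
  {"offset":[-3.7,-42.7,0],"rot":[0,0,78]},
  {"offset":[-3.7,-42.7,0],"rot":[0,0,81.2]},
  {"offset":[-3.7,-42.7,0],"rot":[0,0,81.2]},
  {"offset":[-3.7,-42.7,0],"rot":[0,0,81.2]},
])

```text
time: 10.2
position: [0.4525, -0.3469, 0.1896]
tool_rot: [0.077, 0.997, 0.0, -0.0]
ft_force: [-0.3, -0.9, 0.6]
grip_width: 0.0523
grip_force: 0.0
```

```bash
python3 -c "
from h import *
st()
fit('yellow',[.49,.08,-1.57],.006)
"
```

```text
10.2 [ 0.4525 -0.3469  0.1896] yaw -8.88 F [-0.3 -0.9  0.6] w 0.0523 g 0.0
yellow top [0.4913 0.082 ] yaw -89.76 err 0.023
yellow side [0.492  0.0808] yaw -89.64 err 0.032
```

Request:
apply_moves([
  {"offset":[0,0,-4],"rot":[0,0,0]},
  {"offset":[0,0,-7.5],"rot":[0,0,0]},
  {"offset":[0,0,-9.5],"rot":[0,0,0]},
  {"offset":[0,0,-10.4],"rot":[0,0,0]},
  {"offset":[0,0,-10.4],"rot":[0,0,0]},
  {"offset":[0,0,-10.4],"rot":[0,0,0]},
])

```text
time: 10.9
position: [0.4534, -0.3477, 0.0865]
tool_rot: [0.077, 0.997, -0.001, 0.001]
ft_force: [-0.2, -0.1, 0.7]
grip_width: 0.0521
grip_force: 0.0
```

Request:
apply_moves([
  {"offset":[0,0,0],"rot":[0,0,0]},
  {"offset":[0,0,0],"rot":[0,0,0]},
  {"offset":[0,0,0],"rot":[0,0,0]},
  {"offset":[0,0,0],"rot":[0,0,0]},
  {"offset":[0,0,0],"rot":[0,0,0]},
  {"offset":[0,0,0],"rot":[0,0,0]},
], hand=0)

```text
time: 11.5
position: [0.4528, -0.3471, 0.0858]
tool_rot: [0.077, 0.997, 0.0, -0.0]
ft_force: [0.2, 1.1, 3.1]
grip_width: 0.0139
grip_force: 40.0
```

```bash
python3 -c "
from h import *
st()"
```

```text
11.5 [ 0.4528 -0.3471  0.0858] yaw -8.83 F [0.2 1.1 3.1] w 0.0139 g 40.0
```

Request:
apply_moves([
  {"offset":[0,0,1.5],"rot":[0,0,0]},
  {"offset":[0,0,3.5],"rot":[0,0,0]},
  {"offset":[0,0,6],"rot":[0,0,0]},
  {"offset":[0,0,8.5],"rot":[0,0,0]},
  {"offset":[0.3,2,8.5],"rot":[0,0,-7]},
  {"offset":[0.6,4.5,8.5],"rot":[0,0,-14]},
  {"offset":[1,7,8.5],"rot":[0,0,-21]},
  {"offset":[1.3,10,8.5],"rot":[0,0,-28]},
  {"offset":[1.6,13,8.5],"rot":[0,0,-35]},
  {"offset":[2,16,8.5],"rot":[0,0,-42]},
  {"offset":[2.3,19,8.5],"rot":[0,0,-49]},
  {"offset":[2.6,22,8.5],"rot":[0,0,-56]},
  {"offset":[3,24,8.5],"rot":[0,0,-63]},
  {"offset":[3.3,26,8.5],"rot":[0,0,-70]},
  {"offset":[3.7,26.7,8.5],"rot":[0,0,-76]},
  {"offset":[3.7,26.7,8.5],"rot":[0,0,-81.1]},
  {"offset":[3.7,26.7,8.5],"rot":[0,0,-81.1]},
  {"offset":[3.7,26.7,8.5],"rot":[0,0,-81.1]},
])

```text
time: 13.3
position: [0.4894, -0.0804, 0.1703]
tool_rot: [0.706, 0.708, -0.0, -0.0]
ft_force: [0.6, 0.3, -2.9]
grip_width: 0.0137
grip_force: 40.0
```

```bash
python3 -c "
from h import *
st()
cv2.imwrite('pics/s1.png',vision.camera('side')[:,:,::-1])
fit('yellow',[.49,.08,-1.57],.006,cams=('top',))"
```

```text
13.3 [ 0.4894 -0.0804  0.1703] yaw -89.8 F [ 0.6  0.3 -2.9] w 0.0137 g 40.0
yellow top [0.4914 0.0817] yaw -89.56 err 0.034
```

View pics/s1.png

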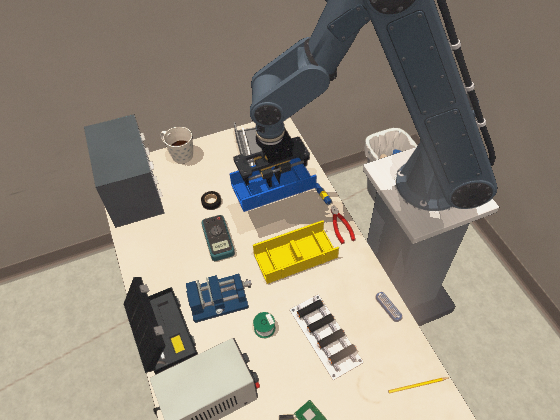

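The blue tray hangs level from the gripper at about (275,185). The yellow tray sits upright at (295,252), clear of the cradle and pliers. Now I'll lower the blue one.

Request:
apply_moves([
  {"offset":[0,0,-4],"rot":[0,0,0]},
  {"offset":[0,0,-8],"rot":[0,0,0]},
  {"offset":[0,0,-10.5],"rot":[0,0,0]},
  {"offset":[0,0,-12],"rot":[0,0,0]},
  {"offset":[0,0,-12.7],"rot":[0,0,0]},
  {"offset":[0,0,-13.1],"rot":[0,0,0]},
  {"offset":[0,0,-13.1],"rot":[0,0,0]},
  {"offset":[0,0,-13.1],"rot":[0,0,0]},
])

```text
time: 14.2
position: [0.4905, -0.0809, 0.0404]
tool_rot: [0.707, 0.708, 0.0, 0.001]
ft_force: [0.1, -0.1, -2.5]
grip_width: 0.014
grip_force: 40.0
```

Request:
apply_moves([
  {"offset":[0,0,0],"rot":[0,0,0]},
  {"offset":[0,0,0],"rot":[0,0,0]},
  {"offset":[0,0,0],"rot":[0,0,0]},
  {"offset":[0,0,3],"rot":[0,0,0]},
  {"offset":[0,0,7],"rot":[0,0,0]},
  {"offset":[0,0,11],"rot":[0,0,0]},
  {"offset":[0,0,15],"rot":[0,0,0]},
], hand=0.6)

```text
time: 14.9
position: [0.4895, -0.0803, 0.1912]
tool_rot: [0.707, 0.708, -0.0, -0.0]
ft_force: [-0.5, -0.8, -0.1]
grip_width: 0.051
grip_force: 0.0
```

Request:
apply_moves([
  {"offset":[1,4,2],"rot":[0,0,8]},
  {"offset":[1.5,8,2],"rot":[0,0,16]},
  {"offset":[2,12,2],"rot":[0,0,24]},
  {"offset":[2.5,16,2],"rot":[0,0,32]},
  {"offset":[3,20,2],"rot":[0,0,40]},
  {"offset":[3.3,24,2],"rot":[0,0,48]},
  {"offset":[3.3,28,2],"rot":[0,0,56]},
  {"offset":[3.3,31,2],"rot":[0,0,64]},
  {"offset":[3.3,33.5,2],"rot":[0,0,72]},
  {"offset":[3.3,33.5,0],"rot":[0,0,80]},
  {"offset":[3.3,33.5,-4],"rot":[0,0,88]},
  {"offset":[3.3,33.5,-8],"rot":[0,0,96]},
  {"offset":[3.3,33.5,-8],"rot":[0,0,98.5]},
  {"offset":[3.3,33.5,-8],"rot":[0,0,98.5]},
  {"offset":[3.3,33.5,-8],"rot":[0,0,98.5]},
], hand=0.42, newtons=20)

```text
time: 16.4
position: [0.5233, 0.2547, 0.1101]
tool_rot: [-0.074, 0.997, 0.0, 0.001]
ft_force: [-0.2, 0.6, -0.1]
grip_width: 0.0364
grip_force: 0.0
```

```bash
python3 - <<'E'
from h import *
st()
im={c:vision.camera(c) for c in("top","side")}
for c in im:
    for q in ["roller_tray","groove0","bench_cradle","roller0"]:
        print(c,q,[([round(float(v),4) for v in r["centre"]],round(r["conf"],2)) for r in nets.spot_point(c,q)][:5])
fit("blue",[.49,-.08,-1.57],.006,ims=im); fit("yellow",[.49,.08,-1.57],.006,ims=im)
a=cv2.resize(im["top"][185:275,340:460],None,fx=5,fy=5,interpolation=cv2.INTER_CUBIC)
cv2.imwrite("pics/g1.png",a[:,:,::-1])
E
```

```text
16.4 [0.5233 0.2547 0.1101] yaw 8.54 F [-0.2  0.6 -0.1] w 0.0364 g 0.0
top roller_tray [([0.4525, -0.3443, 0.0025], 0.91)]
top groove0 [([0.4508, -0.3704, 0.0306], 0.96), ([0.4423, -0.4147, 0.0329], 0.92), ([0.457, -0.3178, 0.0288], 0.75), ([0.4647, -0.2733, 0.0299], 0.65)]
top bench_cradle [([0.4484, -0.3678, 0.0306], 0.34)]
top roller0 [([0.4899, -0.0787, 0.0404], 0.74)]
side roller_tray [([0.4544, -0.3422, -0.0026], 0.97)]
side groove0 [([0.4659, -0.2782, 0.0266], 0.82), ([0.4389, -0.421, 0.0259], 0.81), ([0.4464, -0.372, 0.0297], 0.78), ([0.4536, -0.3248, 0.0308], 0.6)]
side bench_cradle [([0.512, 0.329, -0.0003], 0.77), ([0.3257, -0.2898, 0.001], 0.69)]
side roller0 [([0.5189, 0.3025, 0.0327], 0.81), ([0.4973, 0.3979, 0.0288], 0.73), ([0.5079, 0.3515, 0.0291], 0.64), ([0.5249, 0.2601, 0.029], 0.54)]
blue top [ 0.4903 -0.0795] yaw -90.14 err 0.146
blue side [ 0.4923 -0.0803] yaw -88.51 err 0.378
yellow top [0.4911 0.0822] yaw -89.81 err 0.021
yellow side [0.4937 0.0808] yaw -89.85 err 1.415
```

View pics/g1.png

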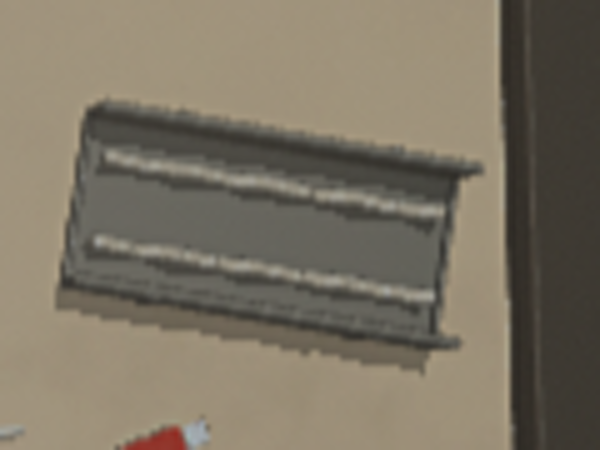

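```bash
python3 - <<'E'
from h import *
HUE["grey"]=((0,0,40),(180,45,255)); 
im=vision.camera("top"); import h
hsv=cv2.cvtColor(im,cv2.COLOR_RGB2HSV); print(hsv[228,395],hsv[250,350],hsv[232,360])
HUE["grey"]=((0,0,30),(180,int((int(hsv[228,395,1])+int(hsv[190,400,1]))/2),255))
print(HUE["grey"],hsv[190,400]); fit("grey",[.452,-.3465,-.15],0,cams=("top",),ims={"top":im})
s=vision.camera("side"); fit("grey",[.452,-.3465,-.15],0,cams=("side",),ims={"side":s})
for p in [(105,155),(440,212),(95,243),(430,297),(267.5,226.75)]: print(ground("top",340+p[0]/5-.4,185+p[1]/5-.4,.029))
E
```

```text
[ 27  25 103] [ 19  55 157] [ 26  28 146]
((0, 0, 30), (180, 42, 255)) [ 19  59 160]
grey top [ 0.4527 -0.347 ] yaw -9.15 err 0.059
grey side [ 0.4633 -0.2904] yaw -9.01 err 0.645
[ 0.492 -0.255  0.029]
[ 0.461 -0.443  0.029]
[ 0.442 -0.248  0.029]
[ 0.413 -0.436  0.029]
[ 0.452 -0.346  0.029]
```

Request:
apply_moves([
  {"offset":[-0.1,0.1,-3],"rot":[0,0,0]},
  {"offset":[-0.1,0.1,-5.5],"rot":[0,0,0]},
  {"offset":[-0.1,0.1,-7],"rot":[0,0,0]},
  {"offset":[-0.1,0.1,-7.8],"rot":[0,0,0]},
  {"offset":[-0.1,0.1,-7.8],"rot":[0,0,0]},
])

```text
time: 17.5
position: [0.5214, 0.2554, 0.0307]
tool_rot: [-0.075, 0.997, -0.0, -0.001]
ft_force: [0.4, 0.1, -0.4]
grip_width: 0.0362
grip_force: 0.0
```

Request:
apply_moves([
  {"offset":[0,0,0],"rot":[0,0,0]},
  {"offset":[0,0,0],"rot":[0,0,0]},
  {"offset":[0,0,0],"rot":[0,0,0]},
  {"offset":[0,0,0],"rot":[0,0,0]},
  {"offset":[0,0,2],"rot":[0,0,0]},
  {"offset":[0,0,5],"rot":[0,0,0]},
  {"offset":[0,0,5],"rot":[0,0,0]},
], hand=0, newtons=30)

```text
time: 18.2
position: [0.5241, 0.2562, 0.085]
tool_rot: [-0.075, 0.997, 0.001, 0.004]
ft_force: [0.0, 0.4, -0.4]
grip_width: 0.019
grip_force: 29.8
```

```bash
python3 - <<'E'
from h import *
st()
a=cv2.resize(vision.camera("side")[275:390,270:400],None,fx=5,fy=5,interpolation=cv2.INTER_CUBIC)
cv2.imwrite("pics/r1.png",a[:,:,::-1])
print([([round(float(v),4) for v in r["centre"]],round(r["conf"],2)) for r in nets.spot_point("side","roller0")])
E
```

```text
18.2 [0.5241 0.2562 0.085 ] yaw 8.61 F [ 0.   0.4 -0.4] w 0.019 g 29.8
[([0.5094, 0.3505, 0.0282], 0.79), ([0.4975, 0.3995, 0.027], 0.67), ([0.5125, 0.3051, 0.0302], 0.62), ([0.5283, 0.2592, 0.0805], 0.47), ([0.3294, 0.3191, -0.0026], 0.27)]
```

View pics/r1.png

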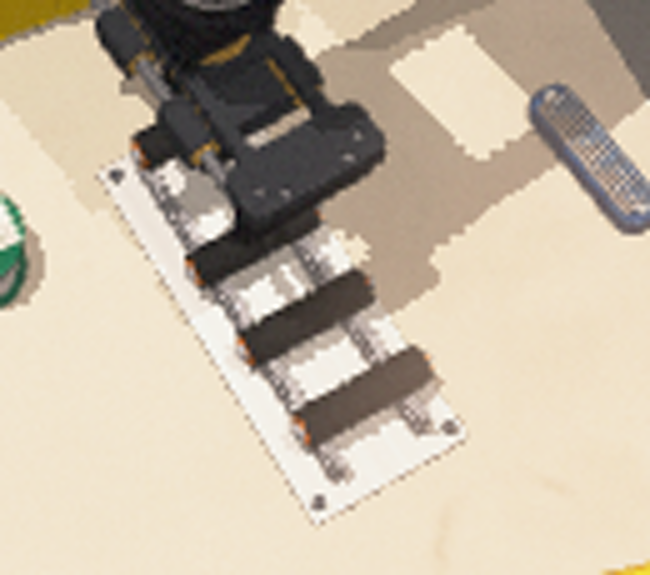

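The crop shows the first roller held, with its end visible at about (140,150). The other three are seated at about (250,250), (310,315) and (365,395). I'll carry the held one to groove 0.

Request:
apply_moves([
  {"offset":[0,0,3],"rot":[0,0,0]},
  {"offset":[-0.3,-2,5],"rot":[0,0,0]},
  {"offset":[-0.8,-6,5],"rot":[0,0,-1]},
  {"offset":[-1.3,-10.5,5],"rot":[0,0,-2.5]},
  {"offset":[-1.8,-15,5],"rot":[0,0,-4]},
  {"offset":[-2.3,-19.5,5],"rot":[0,0,-5.5]},
  {"offset":[-2.9,-24,5],"rot":[0,0,-7]},
  {"offset":[-3.4,-28.5,5],"rot":[0,0,-8.5]},
  {"offset":[-4,-33,5],"rot":[0,0,-10]},
  {"offset":[-4.5,-37.5,5],"rot":[0,0,-11.5]},
  {"offset":[-5,-42,5],"rot":[0,0,-13]},
  {"offset":[-5.6,-46.5,5],"rot":[0,0,-14.5]},
  {"offset":[-6.1,-51,5],"rot":[0,0,-16]},
  {"offset":[-6.7,-55.5,5],"rot":[0,0,-17.6]},
  {"offset":[-7.2,-60,5],"rot":[0,0,-17.6]},
  {"offset":[-7.8,-64.5,5],"rot":[0,0,-17.6]},
  {"offset":[-8.1,-67.4,5],"rot":[0,0,-17.6]},
  {"offset":[-8.1,-67.4,5],"rot":[0,0,-17.6]},
  {"offset":[-8.1,-67.4,5],"rot":[0,0,-17.6]},
  {"offset":[-8.1,-67.4,5],"rot":[0,0,-17.6]},
])

```text
time: 20.3
position: [0.4401, -0.4164, 0.1304]
tool_rot: [0.078, 0.997, 0.002, -0.001]
ft_force: [-0.7, 0.1, -1.1]
grip_width: 0.0192
grip_force: 29.8
```

```bash
python3 - <<'E'
from h import *
st()
print([([round(float(v),4) for v in r["centre"]],round(r["conf"],2)) for c in("side","top") if vision.camera(c) is not None for r in nets.spot_point(c,"roller0")])
E
```

```text
20.3 [ 0.4401 -0.4164  0.1304] yaw -8.97 F [-0.7  0.1 -1.1] w 0.0192 g 29.8
[([0.5161, 0.3036, 0.0311], 0.62), ([0.5063, 0.3493, 0.0257], 0.58), ([0.4971, 0.3982, 0.0292], 0.51), ([0.4457, -0.4159, 0.1228], 0.41), ([0.3289, -0.2922, 0.0028], 0.35), ([0.3301, 0.3201, -0.0021], 0.23), ([0.5195, 0.3044, 0.0291], 0.69), ([0.5127, 0.3517, 0.029], 0.68), ([0.502, 0.4011, 0.0274], 0.59), ([0.4593, 0.0525, -0.0017], 0.19)]
```

Request:
apply_moves([
  {"offset":[-0.2,-0.1,-3],"rot":[0,0,0]},
  {"offset":[-0.2,-0.1,-6],"rot":[0,0,0]},
  {"offset":[-0.2,-0.1,-8],"rot":[0,0,0]},
  {"offset":[-0.2,-0.1,-9.2],"rot":[0,0,0]},
  {"offset":[-0.2,-0.1,-9.7],"rot":[0,0,0]},
  {"offset":[-0.2,-0.1,-9.7],"rot":[0,0,0]},
  {"offset":[-0.2,-0.1,-9.7],"rot":[0,0,0]},
])

```text
time: 21.2
position: [0.4394, -0.42, 0.0356]
tool_rot: [0.078, 0.997, -0.001, 0.001]
ft_force: [0.1, -0.3, -1.0]
grip_width: 0.0188
grip_force: 29.8
```

Request:
apply_moves([
  {"offset":[0,0,0],"rot":[0,0,0]},
  {"offset":[0,0,0],"rot":[0,0,0]},
  {"offset":[0,0,0],"rot":[0,0,0]},
  {"offset":[0,0,3],"rot":[0,0,0]},
  {"offset":[0,0,7],"rot":[0,0,0]},
  {"offset":[0,0,10],"rot":[0,0,0]},
  {"offset":[0.5,4,10],"rot":[0,0,0]},
  {"offset":[1,9,10],"rot":[0,0,0]},
  {"offset":[1.5,14,10],"rot":[0,0,2]},
  {"offset":[2,19,10],"rot":[0,0,4]},
  {"offset":[2.5,24,10],"rot":[0,0,6]},
  {"offset":[3,29,10],"rot":[0,0,8]},
  {"offset":[3.5,34,10],"rot":[0,0,10]},
  {"offset":[4,39,10],"rot":[0,0,12]},
  {"offset":[4.6,44,10],"rot":[0,0,14]},
  {"offset":[5.2,49,10],"rot":[0,0,16]},
  {"offset":[5.8,54,10],"rot":[0,0,17.5]},
  {"offset":[6.4,59,10],"rot":[0,0,17.5]},
  {"offset":[7,64,10],"rot":[0,0,17.5]},
  {"offset":[7.4,69,10],"rot":[0,0,17.5]},
], hand=0.42)

```text
time: 23.2
position: [0.5129, 0.2691, 0.1352]
tool_rot: [-0.074, 0.997, 0.0, 0.001]
ft_force: [1.5, -0.1, -0.2]
grip_width: 0.0366
grip_force: 0.0
```

```bash
cat >> h.py <<'E'
def rollers():
    for c in("side","top"):
        vision.camera(c); print(c,[([round(float(v),4) for v in r["centre"]],round(r["conf"],2)) for r in nets.spot_point(c,"roller0")])
E
python3 - <<'E'
from h import *
st()
rollers()
E
```

```text
23.2 [0.5129 0.2691 0.1352] yaw 8.5 F [ 1.5 -0.1 -0.2] w 0.0366 g 0.0
side [([0.5067, 0.351, 0.0272], 0.81), ([0.4956, 0.3974, 0.03], 0.8), ([0.514, 0.3057, 0.0315], 0.69), ([0.4459, -0.4171, 0.0292], 0.46)]
top [([0.4421, -0.4202, 0.0316], 0.76)]
```

Request:
apply_moves([
  {"offset":[0.3,3.4,0],"rot":[0,0,0]},
  {"offset":[0.3,3.4,-4],"rot":[0,0,0]},
  {"offset":[0.3,3.4,-7],"rot":[0,0,0]},
  {"offset":[0.3,3.4,-7],"rot":[0,0,0]},
  {"offset":[0.3,3.4,-7],"rot":[0,0,0]},
])

```text
time: 23.9
position: [0.5154, 0.2992, 0.0647]
tool_rot: [-0.073, 0.997, -0.0, -0.001]
ft_force: [-0.3, -0.2, 0.8]
grip_width: 0.0367
grip_force: 0.0
```

Request:
apply_moves([
  {"offset":[0.1,0.4,0],"rot":[0,0,0]},
  {"offset":[0.1,0.4,-2],"rot":[0,0,0]},
  {"offset":[0.1,0.4,-3.3],"rot":[0,0,0]},
  {"offset":[0.1,0.4,-3.3],"rot":[0,0,0]},
  {"offset":[0.1,0.4,-3.3],"rot":[0,0,0]},
])

```text
time: 24.4
position: [0.5167, 0.3049, 0.0321]
tool_rot: [-0.074, 0.997, 0.0, 0.0]
ft_force: [-0.2, 1.0, 0.1]
grip_width: 0.0365
grip_force: 0.0
```

Request:
apply_moves([
  {"offset":[0,0,0],"rot":[0,0,0]},
  {"offset":[0,0,0],"rot":[0,0,0]},
  {"offset":[0,0,0],"rot":[0,0,0]},
  {"offset":[0,0,0],"rot":[0,0,0]},
  {"offset":[0,0,3],"rot":[0,0,0]},
  {"offset":[0,0,7],"rot":[0,0,0]},
  {"offset":[0,0,10],"rot":[0,0,0]},
  {"offset":[0,0,10],"rot":[0,0,0]},
], hand=0)

```text
time: 25.2
position: [0.5192, 0.3063, 0.136]
tool_rot: [-0.074, 0.997, 0.002, 0.004]
ft_force: [0.5, 1.0, -2.1]
grip_width: 0.0195
grip_force: 29.8
```

```bash
python3 - <<'E'
from h import *
st()
rollers()
E
```

```text
25.2 [0.5192 0.3063 0.136 ] yaw 8.5 F [ 0.5  1.  -2.1] w 0.0195 g 29.8
side [([0.4967, 0.3969, 0.0264], 0.7), ([0.5103, 0.3486, 0.0267], 0.65), ([0.4625, 0.0526, 0.0321], 0.64), ([0.4405, -0.4168, 0.0311], 0.55), ([0.517, 0.3065, 0.1388], 0.52)]
top [([0.4435, -0.4218, 0.0324], 0.62)]
```

Request:
apply_moves([
  {"offset":[-0.3,-2.5,0],"rot":[0,0,0]},
  {"offset":[-0.8,-6,0],"rot":[0,0,-1]},
  {"offset":[-1.1,-10.5,0],"rot":[0,0,-2.5]},
  {"offset":[-1.5,-15,0],"rot":[0,0,-4]},
  {"offset":[-2,-19.5,0],"rot":[0,0,-5.5]},
  {"offset":[-2.4,-24,0],"rot":[0,0,-7]},
  {"offset":[-2.8,-28.5,0],"rot":[0,0,-8.5]},
  {"offset":[-3.3,-33,0],"rot":[0,0,-10]},
  {"offset":[-3.8,-37.5,0],"rot":[0,0,-11.5]},
  {"offset":[-4.2,-42,0],"rot":[0,0,-13]},
  {"offset":[-4.6,-46.5,0],"rot":[0,0,-14.5]},
  {"offset":[-5.1,-51,0],"rot":[0,0,-16]},
  {"offset":[-5.6,-55.5,0],"rot":[0,0,-17.5]},
  {"offset":[-6.1,-60,0],"rot":[0,0,-17.5]},
  {"offset":[-6.5,-64.5,0],"rot":[0,0,-17.5]},
  {"offset":[-6.8,-67.6,0],"rot":[0,0,-17.5]},
  {"offset":[-6.8,-67.6,0],"rot":[0,0,-17.5]},
  {"offset":[-6.8,-67.6,0],"rot":[0,0,-17.5]},
  {"offset":[-6.8,-67.6,0],"rot":[0,0,-17.5]},
])

```text
time: 27.3
position: [0.4477, -0.3691, 0.1303]
tool_rot: [0.078, 0.997, 0.002, -0.001]
ft_force: [-0.6, 0.2, -0.7]
grip_width: 0.0188
grip_force: 29.8
```

```bash
python3 - <<'E'
from h import *
st()
rollers()
E
```

```text
27.3 [ 0.4477 -0.3691  0.1303] yaw -8.98 F [-0.6  0.2 -0.7] w 0.0188 g 29.8
side [([0.5071, 0.3488, 0.0286], 0.66), ([0.4969, 0.4002, 0.0276], 0.6), ([0.4411, -0.418, 0.0282], 0.58)]
top [([0.515, 0.3558, 0.0276], 0.57), ([0.4995, 0.4, 0.0259], 0.47)]
```

Request:
apply_moves([
  {"offset":[0,0,-3],"rot":[0,0,0]},
  {"offset":[0,0,-6],"rot":[0,0,0]},
  {"offset":[0,0,-8],"rot":[0,0,0]},
  {"offset":[0,0,-9.2],"rot":[0,0,0]},
  {"offset":[0,0,-9.8],"rot":[0,0,0]},
  {"offset":[0,0,-9.8],"rot":[0,0,0]},
  {"offset":[0,0,-9.8],"rot":[0,0,0]},
])

```text
time: 28.2
position: [0.4491, -0.3716, 0.0345]
tool_rot: [0.078, 0.997, -0.001, 0.001]
ft_force: [-0.1, 0.3, -0.8]
grip_width: 0.0192
grip_force: 29.8
```

Request:
apply_moves([
  {"offset":[0,0,0],"rot":[0,0,0]},
  {"offset":[0,0,0],"rot":[0,0,0]},
  {"offset":[0,0,0],"rot":[0,0,0]},
  {"offset":[0,0,3],"rot":[0,0,0]},
  {"offset":[0,0,7],"rot":[0,0,0]},
  {"offset":[0,0,10],"rot":[0,0,0]},
  {"offset":[0.5,4,10],"rot":[0,0,0]},
  {"offset":[1,9,10],"rot":[0,0,0]},
  {"offset":[1.5,14,10],"rot":[0,0,2]},
  {"offset":[2,19,10],"rot":[0,0,4]},
  {"offset":[2.5,24,10],"rot":[0,0,6]},
  {"offset":[3,29,10],"rot":[0,0,8]},
  {"offset":[3.5,34,10],"rot":[0,0,10]},
  {"offset":[4,39,10],"rot":[0,0,12]},
  {"offset":[4.5,44,10],"rot":[0,0,14]},
  {"offset":[5,49,10],"rot":[0,0,16]},
  {"offset":[5.5,54,10],"rot":[0,0,17.5]},
  {"offset":[5.8,59,10],"rot":[0,0,17.5]},
  {"offset":[6,64,10],"rot":[0,0,17.5]},
  {"offset":[6,69,10],"rot":[0,0,17.5]},
], hand=0.42)

```text
time: 30.2
position: [0.5087, 0.3184, 0.1341]
tool_rot: [-0.074, 0.997, 0.0, 0.001]
ft_force: [0.3, -0.1, -0.2]
grip_width: 0.0364
grip_force: 0.0
```

```bash
python3 - <<'E'
from h import *
st()
rollers()
im=vision.camera("top"); fit("blue",[.49,-.08,-1.57],.006,cams=("top",),ims={"top":im}); fit("yellow",[.49,.08,-1.57],.006,cams=("top",),ims={"top":im})
E
```

```text
30.2 [0.5087 0.3184 0.1341] yaw 8.5 F [ 0.3 -0.1 -0.2] w 0.0364 g 0.0
side [([0.4962, 0.3962, 0.0304], 0.74), ([0.4423, -0.4156, 0.0277], 0.55)]
top [([0.4436, -0.4197, 0.0276], 0.73), ([0.4524, -0.3711, 0.0302], 0.52)]
blue top [ 0.4904 -0.0786] yaw -90.62 err 0.148
yellow top [0.4628 0.0513] yaw -90.83 err 0.021
```

Request:
apply_moves([
  {"offset":[0,3.2,0],"rot":[0,0,0]},
  {"offset":[0,3.2,-4],"rot":[0,0,0]},
  {"offset":[0,3.2,-7],"rot":[0,0,0]},
  {"offset":[0,3.2,-7],"rot":[0,0,0]},
  {"offset":[0,3.2,-7],"rot":[0,0,0]},
  {"offset":[0,3.2,-7],"rot":[0,0,0]},
])

```text
time: 31.05
position: [0.5099, 0.3476, 0.0653]
tool_rot: [-0.073, 0.997, 0.0, 0.001]
ft_force: [-0.5, -0.1, -0.8]
grip_width: 0.0365
grip_force: 0.0
```

Request:
apply_moves([
  {"offset":[0,0.4,0],"rot":[0,0,0]},
  {"offset":[0,0.4,-2],"rot":[0,0,0]},
  {"offset":[0,0.4,-3.3],"rot":[0,0,0]},
  {"offset":[0,0.4,-3.3],"rot":[0,0,0]},
  {"offset":[0,0.4,-3.3],"rot":[0,0,0]},
])

```text
time: 31.55
position: [0.5084, 0.3523, 0.0308]
tool_rot: [-0.074, 0.997, -0.0, -0.0]
ft_force: [-0.0, -0.5, 0.7]
grip_width: 0.0362
grip_force: 0.0
```

Request:
apply_moves([
  {"offset":[0,0,0],"rot":[0,0,0]},
  {"offset":[0,0,0],"rot":[0,0,0]},
  {"offset":[0,0,0],"rot":[0,0,0]},
  {"offset":[0,0,0],"rot":[0,0,0]},
  {"offset":[0,0,3],"rot":[0,0,0]},
  {"offset":[0,0,7],"rot":[0,0,0]},
  {"offset":[0,0,10],"rot":[0,0,0]},
  {"offset":[0,0,10],"rot":[0,0,0]},
], hand=0)

```text
time: 32.35
position: [0.5112, 0.3539, 0.1352]
tool_rot: [-0.074, 0.997, 0.002, 0.005]
ft_force: [0.8, -0.6, -1.8]
grip_width: 0.0193
grip_force: 29.8
```

```bash
python3 - <<'E'
from h import *
st()
rollers()
E
```

```text
32.35 [0.5112 0.3539 0.1352] yaw 8.49 F [ 0.8 -0.6 -1.8] w 0.0193 g 29.8
side [([0.4991, 0.3996, 0.0293], 0.59), ([0.4487, -0.3699, 0.0321], 0.57), ([0.4434, -0.4177, 0.0272], 0.51), ([0.3301, 0.3211, -0.0017], 0.19)]
top [([0.4498, -0.3688, 0.03], 0.62), ([0.4406, -0.4196, 0.0302], 0.59)]
```

Request:
apply_moves([
  {"offset":[-0.2,-2.5,0],"rot":[0,0,0]},
  {"offset":[-0.5,-6,0],"rot":[0,0,-1]},
  {"offset":[-0.8,-10.5,0],"rot":[0,0,-2.5]},
  {"offset":[-1.2,-15,0],"rot":[0,0,-4]},
  {"offset":[-1.5,-19.5,0],"rot":[0,0,-5.5]},
  {"offset":[-1.9,-24,0],"rot":[0,0,-7]},
  {"offset":[-2.2,-28.5,0],"rot":[0,0,-8.5]},
  {"offset":[-2.6,-33,0],"rot":[0,0,-10]},
  {"offset":[-3,-37.5,0],"rot":[0,0,-11.5]},
  {"offset":[-3.3,-42,0],"rot":[0,0,-13]},
  {"offset":[-3.6,-46.5,0],"rot":[0,0,-14.5]},
  {"offset":[-4,-51,0],"rot":[0,0,-16]},
  {"offset":[-4.4,-55.5,0],"rot":[0,0,-17.5]},
  {"offset":[-4.7,-60,0],"rot":[0,0,-17.5]},
  {"offset":[-5.1,-64.5,0],"rot":[0,0,-17.5]},
  {"offset":[-5.3,-67.5,0],"rot":[0,0,-17.5]},
  {"offset":[-5.3,-67.5,0],"rot":[0,0,-17.5]},
  {"offset":[-5.3,-67.5,0],"rot":[0,0,-17.5]},
  {"offset":[-5.3,-67.5,0],"rot":[0,0,-17.5]},
  {"offset":[-5.3,-67.5,0],"rot":[0,0,-17.5]},
])

```text
time: 34.55
position: [0.4551, -0.3209, 0.13]
tool_rot: [0.078, 0.997, 0.001, -0.001]
ft_force: [-0.0, 0.4, -0.5]
grip_width: 0.0189
grip_force: 29.8
```

```bash
python3 - <<'E'
from h import *
st()
rollers()
E
```

```text
34.55 [ 0.4551 -0.3209  0.13  ] yaw -8.92 F [-0.   0.4 -0.5] w 0.0189 g 29.8
side [([0.4452, -0.3664, 0.0336], 0.58), ([0.4965, 0.3965, 0.0303], 0.52), ([0.4905, -0.0778, 0.036], 0.51), ([0.4443, -0.4182, 0.0282], 0.45), ([0.4535, -0.3238, 0.126], 0.39)]
top [([0.5002, 0.4012, 0.027], 0.57)]
```

Request:
apply_moves([
  {"offset":[0,0,-3],"rot":[0,0,0]},
  {"offset":[0,0,-6],"rot":[0,0,0]},
  {"offset":[0,0,-8],"rot":[0,0,0]},
  {"offset":[0,0,-9.2],"rot":[0,0,0]},
  {"offset":[0,0,-9.8],"rot":[0,0,0]},
  {"offset":[0,0,-9.8],"rot":[0,0,0]},
  {"offset":[0,0,-9.8],"rot":[0,0,0]},
])

```text
time: 35.45
position: [0.456, -0.3232, 0.0334]
tool_rot: [0.078, 0.997, -0.001, 0.001]
ft_force: [-0.0, -0.0, -1.2]
grip_width: 0.0193
grip_force: 29.8
```

Request:
apply_moves([
  {"offset":[0,0,0],"rot":[0,0,0]},
  {"offset":[0,0,0],"rot":[0,0,0]},
  {"offset":[0,0,0],"rot":[0,0,0]},
  {"offset":[0,0,3],"rot":[0,0,0]},
  {"offset":[0,0,7],"rot":[0,0,0]},
  {"offset":[0,0,10],"rot":[0,0,0]},
  {"offset":[0.5,4,10],"rot":[0,0,0]},
  {"offset":[1,9,10],"rot":[0,0,0]},
  {"offset":[1.5,14,10],"rot":[0,0,2]},
  {"offset":[2,19,10],"rot":[0,0,4]},
  {"offset":[2.5,24,10],"rot":[0,0,6]},
  {"offset":[3,29,10],"rot":[0,0,8]},
  {"offset":[3.5,34,10],"rot":[0,0,10]},
  {"offset":[4,39,10],"rot":[0,0,12]},
  {"offset":[4.4,44,10],"rot":[0,0,14]},
  {"offset":[4.4,49,10],"rot":[0,0,16]},
  {"offset":[4.4,54,10],"rot":[0,0,17.5]},
  {"offset":[4.4,59,10],"rot":[0,0,17.5]},
  {"offset":[4.4,64,10],"rot":[0,0,17.5]},
  {"offset":[4.4,69,10],"rot":[0,0,17.5]},
], hand=0.42)

```text
time: 37.45
position: [0.4991, 0.3675, 0.1331]
tool_rot: [-0.074, 0.997, 0.0, 0.0]
ft_force: [1.8, -0.7, 0.3]
grip_width: 0.0365
grip_force: 0.0
```

Request:
apply_moves([
  {"offset":[0,3.2,0],"rot":[0,0,0]},
  {"offset":[0,3.2,-4],"rot":[0,0,0]},
  {"offset":[0,3.2,-7],"rot":[0,0,0]},
  {"offset":[0,3.2,-7],"rot":[0,0,0]},
  {"offset":[0,3.2,-7],"rot":[0,0,0]},
  {"offset":[0,3.2,-7],"rot":[0,0,0]},
])

```text
time: 38.05
position: [0.5008, 0.3977, 0.0645]
tool_rot: [-0.074, 0.997, 0.001, 0.001]
ft_force: [1.2, 0.0, 0.5]
grip_width: 0.0363
grip_force: 0.0
```

```bash
python3 - <<'E'
from h import *
st()
rollers()
im=vision.camera("top"); fit("blue",[.49,-.08,-1.57],.006,cams=("top",),ims={"top":im}); fit("yellow",[.463,.051,-1.57],.006,cams=("top",),ims={"top":im})
E
```

```text
38.05 [0.5008 0.3977 0.0645] yaw 8.46 F [1.2 0.  0.5] w 0.0363 g 0.0
side [([0.4478, -0.3684, 0.0326], 0.67), ([0.495, 0.4007, 0.0294], 0.63), ([0.4447, -0.4148, 0.0297], 0.5)]
top [([0.459, -0.3216, 0.0276], 0.67), ([0.4497, -0.3681, 0.0292], 0.59), ([0.5044, 0.4009, 0.0267], 0.38)]
blue top [ 0.4909 -0.0796] yaw -90.45 err 0.148
yellow top [0.4629 0.0514] yaw -90.81 err 0.021
```

Last roller, at about (0.500, 0.399).

Request:
apply_moves([
  {"offset":[-0.1,0.2,0],"rot":[0,0,0]},
  {"offset":[-0.1,0.2,-2],"rot":[0,0,0]},
  {"offset":[-0.1,0.2,-3.3],"rot":[0,0,0]},
  {"offset":[-0.1,0.2,-3.3],"rot":[0,0,0]},
  {"offset":[-0.1,0.2,-3.3],"rot":[0,0,0]},
])

```text
time: 38.8
position: [0.4982, 0.3992, 0.0293]
tool_rot: [-0.074, 0.997, -0.0, -0.001]
ft_force: [-0.3, 0.6, -0.6]
grip_width: 0.0365
grip_force: 0.0
```

Request:
apply_moves([
  {"offset":[0,0,0],"rot":[0,0,0]},
  {"offset":[0,0,0],"rot":[0,0,0]},
  {"offset":[0,0,0],"rot":[0,0,0]},
  {"offset":[0,0,0],"rot":[0,0,0]},
  {"offset":[0,0,3],"rot":[0,0,0]},
  {"offset":[0,0,7],"rot":[0,0,0]},
  {"offset":[0,0,10],"rot":[0,0,0]},
  {"offset":[0,0,10],"rot":[0,0,0]},
], hand=0)

```text
time: 39.6
position: [0.5012, 0.4013, 0.1345]
tool_rot: [-0.074, 0.997, 0.002, 0.005]
ft_force: [-0.0, -0.1, -0.7]
grip_width: 0.0189
grip_force: 29.8
```

```bash
python3 - <<'E'
from h import *
st()
E
```

```text
39.6 [0.5012 0.4013 0.1345] yaw 8.49 F [-0.  -0.1 -0.7] w 0.0189 g 29.8
```

Request:
apply_moves([
  {"offset":[-0.2,-2.5,0],"rot":[0,0,0]},
  {"offset":[-0.3,-6,0],"rot":[0,0,-1]},
  {"offset":[-0.5,-10.5,0],"rot":[0,0,-2.5]},
  {"offset":[-0.8,-15,0],"rot":[0,0,-4]},
  {"offset":[-1,-19.5,0],"rot":[0,0,-5.5]},
  {"offset":[-1.2,-24,0],"rot":[0,0,-7]},
  {"offset":[-1.5,-28.5,0],"rot":[0,0,-8.5]},
  {"offset":[-1.7,-33,0],"rot":[0,0,-10]},
  {"offset":[-1.9,-37.5,0],"rot":[0,0,-11.5]},
  {"offset":[-2.2,-42,0],"rot":[0,0,-13]},
  {"offset":[-2.4,-46.5,0],"rot":[0,0,-14.5]},
  {"offset":[-2.6,-51,0],"rot":[0,0,-16]},
  {"offset":[-2.9,-55.5,0],"rot":[0,0,-17.5]},
  {"offset":[-3.1,-60,0],"rot":[0,0,-17.5]},
  {"offset":[-3.3,-64.5,0],"rot":[0,0,-17.5]},
  {"offset":[-3.5,-67.5,0],"rot":[0,0,-17.5]},
  {"offset":[-3.5,-67.5,0],"rot":[0,0,-17.5]},
  {"offset":[-3.5,-67.5,0],"rot":[0,0,-17.5]},
  {"offset":[-3.5,-67.5,0],"rot":[0,0,-17.5]},
  {"offset":[-3.5,-67.5,0],"rot":[0,0,-17.5]},
])

```text
time: 41.6
position: [0.4631, -0.2739, 0.1292]
tool_rot: [0.078, 0.997, 0.001, -0.001]
ft_force: [0.9, -0.0, -1.0]
grip_width: 0.0189
grip_force: 29.8
```

```bash
python3 - <<'E'
from h import *
st()
rollers()
E
```

```text
41.6 [ 0.4631 -0.2739  0.1292] yaw -8.92 F [ 0.9 -0.  -1. ] w 0.0189 g 29.8
side [([0.4414, -0.4181, 0.0246], 0.58), ([0.4629, 0.0529, 0.0352], 0.56), ([0.4544, -0.3237, 0.0253], 0.49), ([0.4606, -0.2734, 0.1282], 0.42)]
top []
```

Request:
apply_moves([
  {"offset":[0,0,-3],"rot":[0,0,0]},
  {"offset":[0,0,-6],"rot":[0,0,0]},
  {"offset":[0,0,-8],"rot":[0,0,0]},
  {"offset":[0,0,-9.2],"rot":[0,0,0]},
  {"offset":[0,0,-9.7],"rot":[0,0,0]},
  {"offset":[0,0,-9.7],"rot":[0,0,0]},
  {"offset":[0,0,-9.7],"rot":[0,0,0]},
])

```text
time: 42.5
position: [0.464, -0.2761, 0.0334]
tool_rot: [0.078, 0.997, -0.001, 0.001]
ft_force: [-0.3, 0.3, -1.6]
grip_width: 0.0193
grip_force: 29.8
```

Request:
apply_moves([
  {"offset":[0,0,0],"rot":[0,0,0]},
  {"offset":[0,0,0],"rot":[0,0,0]},
  {"offset":[0,0,0],"rot":[0,0,0]},
  {"offset":[0,0,3],"rot":[0,0,0]},
  {"offset":[0,0,7],"rot":[0,0,0]},
  {"offset":[0,0,11],"rot":[0,0,0]},
  {"offset":[0.3,2,14],"rot":[0,0,-8]},
  {"offset":[0.6,5,14],"rot":[0,0,-16]},
  {"offset":[1,8,14],"rot":[0,0,-24]},
  {"offset":[1.3,11,14],"rot":[0,0,-32]},
  {"offset":[1.6,14,14],"rot":[0,0,-40]},
  {"offset":[2,17,14],"rot":[0,0,-48]},
  {"offset":[2.6,19.5,14],"rot":[0,0,-56]},
  {"offset":[2.6,19.5,14],"rot":[0,0,-64]},
  {"offset":[2.6,19.5,14],"rot":[0,0,-72]},
  {"offset":[2.6,19.5,14],"rot":[0,0,-80]},
  {"offset":[2.6,19.5,14],"rot":[0,0,-81]},
  {"offset":[2.6,19.5,14],"rot":[0,0,-81]},
  {"offset":[2.6,19.5,14],"rot":[0,0,-81]},
], hand=0.42)

```text
time: 44.4
position: [0.4894, -0.0808, 0.1728]
tool_rot: [0.707, 0.708, 0.0, 0.0]
ft_force: [0.5, -0.0, -0.3]
grip_width: 0.0365
grip_force: 0.0
```

```bash
python3 - <<'E'
from h import *
st()
rollers()
im=vision.camera("top"); fit("yellow",[.463,.051,-1.57],.006,cams=("top",),ims={"top":im})
a=cv2.resize(im[185:275,340:460],None,fx=5,fy=5,interpolation=cv2.INTER_CUBIC)
cv2.imwrite("pics/g2.png",a[:,:,::-1])
fit("blue",[.49,-.08,-1.57],.006,cams=("side",)); 
E
```

```text
44.4 [ 0.4894 -0.0808  0.1728] yaw -89.9 F [ 0.5 -0.  -0.3] w 0.0365 g 0.0
side [([0.4556, -0.3237, 0.029], 0.52), ([0.4484, -0.3685, 0.0312], 0.42), ([0.4416, -0.4151, 0.0285], 0.39)]
top [([0.4414, -0.4167, 0.0269], 0.76), ([0.4505, -0.3696, 0.0273], 0.7), ([0.4682, -0.276, 0.0224], 0.52), ([0.459, -0.322, 0.0304], 0.51), ([0.4489, -0.367, 0.0317], 0.23)]
yellow top [0.4641 0.052 ] yaw -91.2 err 0.204
blue side [ 0.4924 -0.0824] yaw -88.49 err 0.128
```

View pics/g2.png

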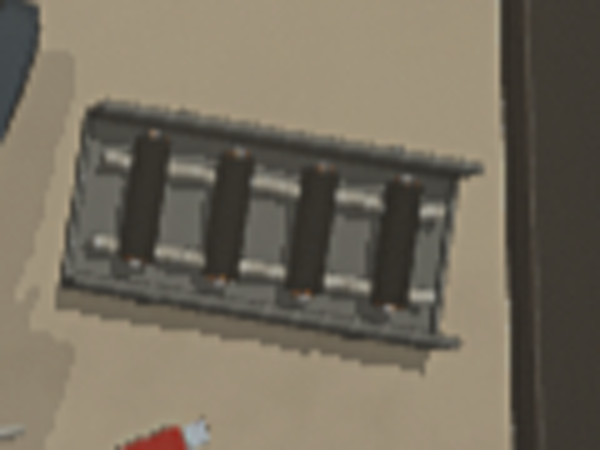

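All four rollers lie centred in their own grooves, at crop columns of about 145, 228, 312 and 397, clear of both walls. Next I'll grip the blue tray.

Request:
apply_moves([
  {"offset":[0,0,-4],"rot":[0,0,0]},
  {"offset":[0,0,-8],"rot":[0,0,0]},
  {"offset":[0,0,-11],"rot":[0,0,0]},
  {"offset":[0,0,-12.7],"rot":[0,0,0]},
  {"offset":[0,0,-13.3],"rot":[0,0,0]},
  {"offset":[0,0,-13.3],"rot":[0,0,0]},
  {"offset":[0,0,-13.3],"rot":[0,0,0]},
], hand=0.6, newtons=40)

```text
time: 45.4
position: [0.4901, -0.0809, 0.0403]
tool_rot: [0.707, 0.707, 0.0, 0.001]
ft_force: [0.4, -0.6, -0.7]
grip_width: 0.0523
grip_force: 0.0
```

Request:
apply_moves([
  {"offset":[0,0,0],"rot":[0,0,0]},
  {"offset":[0,0,0],"rot":[0,0,0]},
  {"offset":[0,0,0],"rot":[0,0,0]},
  {"offset":[0,0,0],"rot":[0,0,0]},
  {"offset":[0,0,0],"rot":[0,0,0]},
  {"offset":[0,0,0],"rot":[0,0,0]},
], hand=0)

```text
time: 46.0
position: [0.4898, -0.0808, 0.0398]
tool_rot: [0.707, 0.707, 0.0, 0.0]
ft_force: [0.7, 0.5, 2.5]
grip_width: 0.0138
grip_force: 40.0
```

```bash
python3 - <<'E'
from h import *
st()
E
```

```text
46.0 [ 0.4898 -0.0808  0.0398] yaw -90.01 F [0.7 0.5 2.5] w 0.0138 g 40.0
```

Request:
apply_moves([
  {"offset":[0,0,1.5],"rot":[0,0,0]},
  {"offset":[0,0,4],"rot":[0,0,0]},
  {"offset":[0,0,7],"rot":[0,0,0]},
  {"offset":[0,0,10],"rot":[0,0,0]},
  {"offset":[0,-1,11],"rot":[0,0,7]},
  {"offset":[-0.3,-3,11],"rot":[0,0,14]},
  {"offset":[-0.7,-5,11],"rot":[0,0,21]},
  {"offset":[-1,-8,11],"rot":[0,0,28]},
  {"offset":[-1.4,-11,11],"rot":[0,0,35]},
  {"offset":[-1.8,-14,11],"rot":[0,0,42]},
  {"offset":[-2.2,-17,11],"rot":[0,0,49]},
  {"offset":[-2.6,-20,11],"rot":[0,0,56]},
  {"offset":[-3,-23,11],"rot":[0,0,63]},
  {"offset":[-3.4,-25,11],"rot":[0,0,70]},
  {"offset":[-3.7,-26.6,11],"rot":[0,0,76]},
  {"offset":[-3.7,-26.6,11],"rot":[0,0,81.1]},
  {"offset":[-3.7,-26.6,11],"rot":[0,0,81.1]},
  {"offset":[-3.7,-26.6,11],"rot":[0,0,81.1]},
  {"offset":[-3.7,-26.6,11],"rot":[0,0,81.1]},
  {"offset":[-3.7,-26.6,11],"rot":[0,0,81.1]},
])

```text
time: 48.0
position: [0.4525, -0.3461, 0.1496]
tool_rot: [0.078, 0.997, 0.0, -0.0]
ft_force: [-0.1, 0.4, -2.7]
grip_width: 0.014
grip_force: 40.0
```

```bash
python3 - <<'E'
from h import *
st()
fit("blue",[.453,-.347,-.155],.117)
E
```

```text
48.0 [ 0.4525 -0.3461  0.1496] yaw -8.91 F [-0.1  0.4 -2.7] w 0.014 g 40.0
blue top [ 0.5226 -0.3601] yaw 31.85 err 14.913
blue side [ 0.4539 -0.345 ] yaw -9.49 err 0.606
```

Request:
apply_moves([
  {"offset":[0,-0.1,-2],"rot":[0,0,0]},
  {"offset":[0,-0.1,-4],"rot":[0,0,0]},
  {"offset":[0,-0.1,-5],"rot":[0,0,0]},
  {"offset":[0,-0.1,-5.6],"rot":[0,0,0]},
  {"offset":[0,-0.1,-6],"rot":[0,0,0]},
  {"offset":[0,-0.1,-6.2],"rot":[0,0,0]},
  {"offset":[0,-0.1,-6.4],"rot":[0,0,0]},
  {"offset":[0,-0.1,-6.4],"rot":[0,0,0]},
  {"offset":[0,-0.1,-6.4],"rot":[0,0,0]},
])

```text
time: 49.0
position: [0.4526, -0.3479, 0.0861]
tool_rot: [0.078, 0.997, -0.0, 0.0]
ft_force: [-1.2, 0.8, -2.5]
grip_width: 0.0138
grip_force: 40.0
```

```bash
python3 - <<'E'
from h import *
st()
E
```

```text
49.0 [ 0.4526 -0.3479  0.0861] yaw -8.91 F [-1.2  0.8 -2.5] w 0.0138 g 40.0
```

Request:
apply_moves([
  {"offset":[0,0,0],"rot":[0,0,0]},
  {"offset":[0,0,0],"rot":[0,0,0]},
  {"offset":[0,0,0],"rot":[0,0,0]},
  {"offset":[0,0,3],"rot":[0,0,0]},
  {"offset":[0,0,7],"rot":[0,0,0]},
  {"offset":[0,0,11],"rot":[0,0,0]},
  {"offset":[1,4,11],"rot":[0,0,-8]},
  {"offset":[2,8,11],"rot":[0,0,-16]},
  {"offset":[2,12,11],"rot":[0,0,-24]},
  {"offset":[2,16,11],"rot":[0,0,-32]},
  {"offset":[2,20,11],"rot":[0,0,-40]},
  {"offset":[2,24,11],"rot":[0,0,-48]},
  {"offset":[1.5,28,11],"rot":[0,0,-56]},
  {"offset":[1.2,32,11],"rot":[0,0,-64]},
  {"offset":[0.9,36,11],"rot":[0,0,-72]},
  {"offset":[0.9,39.8,11],"rot":[0,0,-80]},
  {"offset":[0.9,39.8,11],"rot":[0,0,-82]},
  {"offset":[0.9,39.8,11],"rot":[0,0,-82]},
  {"offset":[0.9,39.8,11],"rot":[0,0,-82]},
  {"offset":[0.9,39.8,11],"rot":[0,0,-82]},
], hand=0.6)

```text
time: 51.0
position: [0.4617, 0.0496, 0.1958]
tool_rot: [0.713, 0.701, 0.0, 0.0]
ft_force: [-0.3, -0.3, 0.0]
grip_width: 0.0526
grip_force: 0.0
```

```bash
python3 - <<'E'
from h import *
st()
im={c:vision.camera(c) for c in("top","side")}
fit("blue",[.453,-.347,-.155],.052,ims=im); fit("yellow",[.463,.051,-1.58],.006,ims=im)
cv2.imwrite("pics/s3.png",im["side"][:,:,::-1])
E
```

```text
51.0 [0.4617 0.0496 0.1958] yaw -90.94 F [-0.3 -0.3  0. ] w 0.0526 g 0.0
blue top [ 0.4516 -0.3481] yaw -8.41 err 0.193
blue side [ 0.453 -0.349] yaw -9.03 err 0.041
yellow top [0.4644 0.0478] yaw -90.06 err 54.603
yellow side [0.4649 0.0508] yaw -90.66 err 0.039
```

View pics/s3.png

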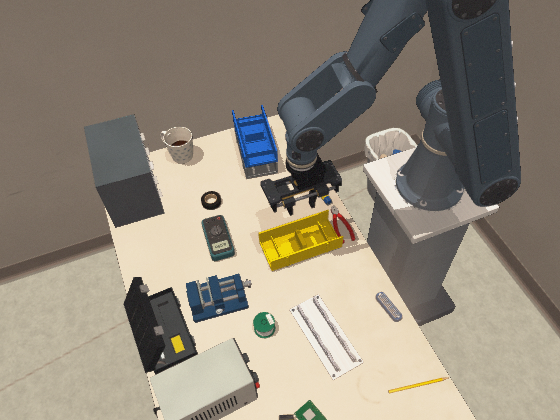

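The blue tray is seated on the grey one at about (257,142). The yellow tray, knocked earlier, is upright at (302,240) just beside the pliers, and the cradle is empty. I'll take the yellow tray next.

Request:
apply_moves([
  {"offset":[0,0,-5],"rot":[0,0,0]},
  {"offset":[0,0,-10],"rot":[0,0,0]},
  {"offset":[0,0,-13],"rot":[0,0,0]},
  {"offset":[0,0,-15],"rot":[0,0,0]},
  {"offset":[0,0,-15.6],"rot":[0,0,0]},
  {"offset":[0,0,-15.6],"rot":[0,0,0]},
  {"offset":[0,0,-15.6],"rot":[0,0,0]},
])

```text
time: 51.8
position: [0.4622, 0.05, 0.0404]
tool_rot: [0.713, 0.701, 0.0, 0.001]
ft_force: [-0.1, -0.2, -0.8]
grip_width: 0.0517
grip_force: 0.0
```

Request:
apply_moves([
  {"offset":[0,0,0],"rot":[0,0,0]},
  {"offset":[0,0,0],"rot":[0,0,0]},
  {"offset":[0,0,0],"rot":[0,0,0]},
  {"offset":[0,0,0],"rot":[0,0,0]},
  {"offset":[0,0,0],"rot":[0,0,0]},
  {"offset":[0,0,0],"rot":[0,0,0]},
], hand=0)

```text
time: 52.4
position: [0.4623, 0.0502, 0.0398]
tool_rot: [0.713, 0.701, 0.001, 0.001]
ft_force: [0.5, -0.3, -0.8]
grip_width: 0.0138
grip_force: 40.0
```

```bash
python3 - <<'E'
from h import *
st()
E
```

```text
52.4 [0.4623 0.0502 0.0398] yaw -90.91 F [ 0.5 -0.3 -0.8] w 0.0138 g 40.0
```

Request:
apply_moves([
  {"offset":[0,0,2],"rot":[0,0,0]},
  {"offset":[0,0,5],"rot":[0,0,0]},
  {"offset":[0,0,9],"rot":[0,0,0]},
  {"offset":[0,0,13],"rot":[0,0,0]},
  {"offset":[0.5,-2,16],"rot":[0,0,7]},
  {"offset":[1,-6,16],"rot":[0,0,14]},
  {"offset":[1,-10,16],"rot":[0,0,21]},
  {"offset":[1,-14,16],"rot":[0,0,28]},
  {"offset":[1,-18,16],"rot":[0,0,35]},
  {"offset":[1,-22,16],"rot":[0,0,42]},
  {"offset":[0.5,-26,16],"rot":[0,0,49]},
  {"offset":[0,-30,16],"rot":[0,0,56]},
  {"offset":[-0.5,-34,16],"rot":[0,0,63]},
  {"offset":[-0.8,-37,16],"rot":[0,0,70]},
  {"offset":[-1,-39.8,16],"rot":[0,0,77]},
  {"offset":[-1,-39.8,16],"rot":[0,0,82]},
  {"offset":[-1,-39.8,16],"rot":[0,0,82]},
  {"offset":[-1,-39.8,16],"rot":[0,0,82]},
  {"offset":[-1,-39.8,16],"rot":[0,0,82]},
  {"offset":[-1,-39.8,16],"rot":[0,0,82]},
])

```text
time: 54.4
position: [0.4515, -0.3468, 0.1996]
tool_rot: [0.078, 0.997, 0.0, -0.0]
ft_force: [0.5, -0.5, -2.9]
grip_width: 0.0133
grip_force: 40.0
```

```bash
python3 - <<'E'
from h import *
st()
im={"side":vision.camera("side")}
fit("yellow",[.453,-.348,-.155],.167,cams=("side",),ims=im);fit("blue",[.453,-.348,-.155],.052,cams=("side",),ims=im)
cv2.imwrite("pics/s4.png",cv2.resize(im["side"][70:200,190:360],None,fx=4,fy=4,interpolation=cv2.INTER_CUBIC)[:,:,::-1])
E
```

```text
54.4 [ 0.4515 -0.3468  0.1996] yaw -8.89 F [ 0.5 -0.5 -2.9] w 0.0133 g 40.0
yellow side [ 0.4525 -0.3459] yaw -9.26 err 0.606
blue side [ 0.4538 -0.3471] yaw -9.34 err 0.845
```

View pics/s4.png

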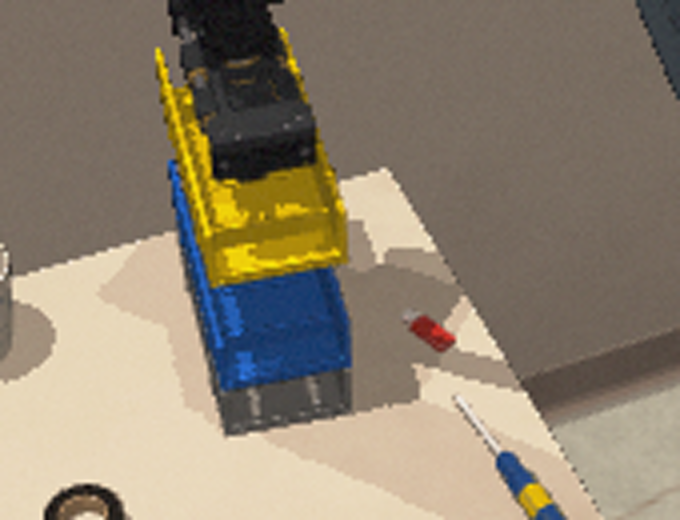

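The yellow tray hangs level and lined up over the blue one, with its end edge at about (275,270) above blue's at (285,375). I'll lower it.

Request:
apply_moves([
  {"offset":[0.1,-0.1,-2],"rot":[0,0,0]},
  {"offset":[0.1,-0.1,-4],"rot":[0,0,0]},
  {"offset":[0.1,-0.1,-5],"rot":[0,0,0]},
  {"offset":[0.1,-0.1,-5.5],"rot":[0,0,0]},
  {"offset":[0.1,-0.1,-5.9],"rot":[0,0,0]},
  {"offset":[0.1,-0.1,-6.2],"rot":[0,0,0]},
  {"offset":[0.1,-0.1,-6.2],"rot":[0,0,0]},
  {"offset":[0.1,-0.1,-6.2],"rot":[0,0,0]},
])

```text
time: 55.25
position: [0.4527, -0.3489, 0.1381]
tool_rot: [0.078, 0.997, -0.0, 0.0]
ft_force: [0.2, -0.1, -2.4]
grip_width: 0.0136
grip_force: 40.0
```

Request:
apply_moves([
  {"offset":[0,0,0],"rot":[0,0,0]},
  {"offset":[0,0,0],"rot":[0,0,0]},
  {"offset":[0,0,0],"rot":[0,0,0]},
  {"offset":[0,0,3],"rot":[0,0,0]},
  {"offset":[0,0,7],"rot":[0,0,0]},
  {"offset":[0,0,11],"rot":[0,0,0]},
  {"offset":[1,4,11],"rot":[0,0,0]},
  {"offset":[2,8,11],"rot":[0,0,0]},
  {"offset":[3,12,11],"rot":[0,0,0]},
  {"offset":[4,17,11],"rot":[0,0,0]},
  {"offset":[5,22,11],"rot":[0,0,0]},
  {"offset":[5,27,11],"rot":[0,0,0]},
  {"offset":[5,32,11],"rot":[0,0,0]},
  {"offset":[5,37,11],"rot":[0,0,0]},
  {"offset":[5,37,11],"rot":[0,0,0]},
  {"offset":[5,37,11],"rot":[0,0,0]},
], hand=0.6)

```text
time: 56.85
position: [0.5024, 0.0225, 0.248]
tool_rot: [0.076, 0.997, -0.0, 0.0]
ft_force: [-0.3, 0.4, 0.6]
grip_width: 0.0524
grip_force: 0.0
```

```bash
python3 - <<'E'
from h import *
st()
im={c:vision.camera(c) for c in("top","side")}
fit("yellow",[.453,-.348,-.155],.104,ims=im);fit("blue",[.453,-.348,-.155],.052,cams=("side",),ims=im)
cv2.imwrite("pics/s5.png",cv2.resize(im["side"][70:200,190:360],None,fx=4,fy=4,interpolation=cv2.INTER_CUBIC)[:,:,::-1])
E
```

```text
56.85 [0.5024 0.0225 0.248 ] yaw -8.7 F [-0.3  0.4  0.6] w 0.0524 g 0.0
yellow top [ 0.4525 -0.3505] yaw -8.9 err 0.028
yellow side [ 0.4656 -0.3539] yaw -16.66 err 0.442
blue side [ 0.463  -0.3499] yaw -14.28 err 6.359
```

View pics/s5.png

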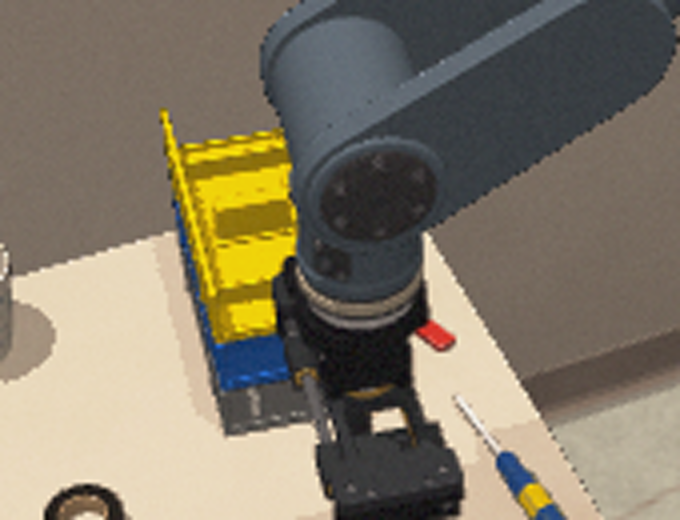

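The arm blocks part of the side view. The top fit has the yellow tray at (0.4525, -0.3505), yaw -8.9°. I'll clear the arm and confirm it is seated.

Request:
apply_moves([
  {"offset":[0,5,0],"rot":[0,0,0]},
  {"offset":[0,10,0],"rot":[0,0,0]},
  {"offset":[0,15,0],"rot":[0,0,0]},
  {"offset":[0,20,0],"rot":[0,0,0]},
  {"offset":[0,25,0],"rot":[0,0,0]},
  {"offset":[0,25,0],"rot":[0,0,0]},
  {"offset":[0,25,0],"rot":[0,0,0]},
])

```text
time: 57.65
position: [0.5031, 0.2706, 0.2474]
tool_rot: [0.078, 0.997, -0.0, 0.0]
ft_force: [0.1, -1.1, -0.3]
grip_width: 0.0523
grip_force: 0.0
```

```bash
python3 - <<'E'
from h import *
st()
im={c:vision.camera(c) for c in("top","side")}
fit("yellow",[.453,-.348,-.155],.104,ims=im)
TRAY.pop() # rib hidden
cv2.imwrite("pics/s6.png",cv2.resize(im["side"][70:200,190:360],None,fx=4,fy=4,interpolation=cv2.INTER_CUBIC)[:,:,::-1])
E
```

```text
57.65 [0.5031 0.2706 0.2474] yaw -8.89 F [ 0.1 -1.1 -0.3] w 0.0523 g 0.0
yellow top [ 0.4525 -0.3505] yaw -8.9 err 0.028
yellow side [ 0.453  -0.3505] yaw -8.97 err 0.034
```

View pics/s6.png

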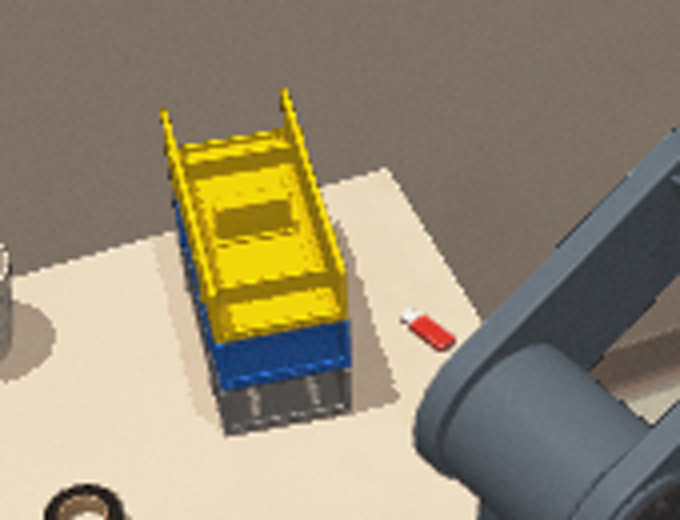

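The yellow, blue and grey trays are stacked level with ends in line, with the near corners at about (225,340), (225,390) and (225,435). Both cameras agree on the yellow tray's pose, so I'm handing in.

```bash
python3 -c "
from rig import hand_in
print(hand_in())"
```

```text
the job is handed in; nothing more can be done
None
```

The job is handed in (no verdict came back): camera checks show all four rollers in their own grooves of the grey tray, blue seated on grey and yellow on blue, level with ends in line.

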